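Stir the finishing media, then gauge the bushings and load the tight ones

TASK

First mix the finishing beads: take the stirring rod and, with its end right down among the beads, stir the steel bowl three full turns or more, counterclockwise as seen from above, about midway between centre and wall, until the beads have been shifted about and at least one lies over on the side where the other colour began, and stand the rod back in its holder. Then try each bushing on the gauge pin: leave those that fit on the pin, slid all the way down (on the plate or on the bushing below), and put those too tight for it into the bowl with the beads. Spill no beads, and leave the jar, carton, race and wrench alone.

Things in the scene. Friction and masses are not known exactly. Their poses are not given: they have to be found in the camera images.
- bowl: round open steel finishing bowl, fixed; 180 mm across at the rim, 172 mm at the foot, 70 mm high, wall 4 mm, inner floor 6 mm up. Origin: centre of its underside; z up, x and y parallel to the world's
- gauge: gauge stand, fixed: blue base plate 110 x 110 x 12 mm with an upright steel pin of 21 mm diameter in its middle; the pin's nose is a 16 mm long cone down to 8 mm. Origin: centre of the plate's underside
- pin_foot (a point): foot of the gauge pin, on the plate's top face, on the pin's axis; the pin's top is 142 mm above it, so a gripper may have to let a bushing go some way up; one that fits then slides down by itself
- holder: blue plastic tube on a 72 mm disc, fixed: 65 mm high, bore 40 mm, its top 20 mm flared to a funnel mouth 60 mm wide inside (72 mm outside), bore floor 6 mm up. The stirring rod stands loosely in it. Origin: centre of its underside
- rod: wooden stirring rod, 18 mm round, with a thicker foot (30 mm round, the lowest 30 mm) and a square red grip on top (26 x 26 x 54 mm, its faces along the rod's x and y; from 86 to 140 mm above the lower end); 140 mm in all, 110 g. Origin: centre of its lower end; z runs up along the rod
- race: loose steel bearing race, 90 mm across, 20 mm high; a bystander. Origin: centre of its underside
- carton: loose closed cardboard carton 110 x 70 x 40 mm; a bystander. Origin: centre of its underside
- wrench: loose 140 mm wrench lying flat; a bystander
- jar: clear jar with a black cap, 68 mm across, 100 mm high, fixed; a bystander. Origin: centre of its underside
- bushing_1: plain aluminium bushing (a thick sleeve) standing on end; may be absent. 46 mm across, 60 mm high, 130 g. The through bore is either 24 mm (slides down the gauge pin) or 18 mm (does not); try it to find out. Origin: centre of its lower end; z along the bore
- bushing_2: plain aluminium bushing (a thick sleeve) standing on end; may be absent. 46 mm across, 60 mm high, 130 g. The through bore is either 24 mm (slides down the gauge pin) or 18 mm (does not); try it to find out. Origin: centre of its lower end; z along the bore
- bushing_3: plain aluminium bushing (a thick sleeve) standing on end; may be absent. 46 mm across, 60 mm high, 130 g. The through bore is either 24 mm (slides down the gauge pin) or 18 mm (does not); try it to find out. Origin: centre of its lower end; z along the bore
- bushing_4: plain aluminium bushing (a thick sleeve) standing on end; may be absent. 46 mm across, 60 mm high, 130 g. The through bore is either 24 mm (slides down the gauge pin) or 18 mm (does not); try it to find out. Origin: centre of its lower end; z along the bore
- bushing_5: plain aluminium bushing (a thick sleeve) standing on end; may be absent. 46 mm across, 60 mm high, 130 g. The through bore is either 24 mm (slides down the gauge pin) or 18 mm (does not); try it to find out. Origin: centre of its lower end; z along the bore
- bead_1_center (a point): centre of a loose orange finishing bead, a 24 mm ball of 18 g, in the bowl; the orange ones start in its left (+y) half, the green ones in its right half
- bead_2_center (a point): centre of a loose orange finishing bead, a 24 mm ball of 18 g, in the bowl; the orange ones start in its left (+y) half, the green ones in its right half
- bead_3_center (a point): centre of a loose orange finishing bead, a 24 mm ball of 18 g, in the bowl; the orange ones start in its left (+y) half, the green ones in its right half
- bead_4_center (a point): centre of a loose green finishing bead, a 24 mm ball of 18 g, in the bowl; the orange ones start in its left (+y) half, the green ones in its right half
- bead_5_center (a point): centre of a loose green finishing bead, a 24 mm ball of 18 g, in the bowl; the orange ones start in its left (+y) half, the green ones in its right half
- bead_6_center (a point): centre of a loose green finishing bead, a 24 mm ball of 18 g, in the bowl; the orange ones start in its left (+y) half, the green ones in its right half
- bead_7_center (a point): centre of a loose orange finishing bead, a 24 mm ball of 18 g, in the bowl; the orange ones start in its left (+y) half, the green ones in its right half
- bead_8_center (a point): centre of a loose green finishing bead, a 24 mm ball of 18 g, in the bowl; the orange ones start in its left (+y) half, the green ones in its right half
Things that resemble listed ones, but are neither listed nor needed, are in the scene too. Leave any purple look-alike of the bushing_3 alone.

How it is judged:
On the way, in this order (a step that is already met when the one before it is completed fails the run):
1. the rod tip, down among the beads, passes the far (+x) side of the bowl (round 1) (x of rod in the frame of bowl above 0.025 m and y of rod in the frame of bowl between -0.025 and 0.025 m and z of rod in the frame of bowl below 0.03 m and horizontal distance between rod and bowl below 0.085 m), for 0.05 s.
2. the rod tip, down among the beads, passes the left (+y) side of the bowl (round 1) (y of rod in the frame of bowl above 0.025 m and x of rod in the frame of bowl between -0.025 and 0.025 m and z of rod in the frame of bowl below 0.03 m and horizontal distance between rod and bowl below 0.085 m), for 0.05 s.
3. the rod tip, down among the beads, passes the near (-x) side of the bowl (round 1) (x of rod in the frame of bowl below -0.025 m and y of rod in the frame of bowl between -0.025 and 0.025 m and z of rod in the frame of bowl below 0.03 m and horizontal distance between rod and bowl below 0.085 m), for 0.05 s.
4. the rod tip, down among the beads, passes the right (-y) side of the bowl (round 1) (y of rod in the frame of bowl below -0.025 m and x of rod in the frame of bowl between -0.025 and 0.025 m and z of rod in the frame of bowl below 0.03 m and horizontal distance between rod and bowl below 0.085 m), for 0.05 s.
5. the rod tip, down among the beads, passes the far (+x) side of the bowl (round 2) (all of step 1), for 0.05 s.
6. the rod tip, down among the beads, passes the left (+y) side of the bowl (round 2) (all of step 2), for 0.05 s.
7. the rod tip, down among the beads, passes the near (-x) side of the bowl (round 2) (all of step 3), for 0.05 s.
8. the rod tip, down among the beads, passes the right (-y) side of the bowl (round 2) (all of step 4), for 0.05 s.
9. the rod stands in its holder again and the beads are mixed: some bead lies in the half where the other colour began, and of each of the pairs 1-4, 2-5, 3-6, 7-8 at least one bead moved over 15 mm (horizontal distance between rod and holder below 0.012 m and z of rod in the frame of holder below 0.02 m and angle between rod's own z axis and vertical below 0.3 rad and linear speed of rod below 0.05 m/s and distance of any of bead_1_center, bead_4_center from where it was at the start of the episode above 0.015 m and distance of any of bead_2_center, bead_5_center from where it was at the start of the episode above 0.015 m and distance of any of bead_3_center, bead_6_center from where it was at the start of the episode above 0.015 m and distance of any of bead_7_center, bead_8_center from where it was at the start of the episode above 0.015 m and (y of any of bead_1_center, bead_2_center, bead_3_center, bead_7_center in the frame of bowl below 0 m or y of any of bead_4_center, bead_5_center, bead_6_center, bead_8_center in the frame of bowl above 0 m)), for 0.2 s.
10. every bushing present has been sorted: those that fit are all the way down on the gauge pin, the tight ones are in the bowl (horizontal distance between each of bushing_1, bushing_3 and bowl below 0.085 m and z of each of bushing_1, bushing_3 in the frame of bowl below 0.07 m and linear speed of each of bushing_1, bushing_3, bushing_2, bushing_4, bushing_5 below 0.05 m/s and horizontal distance between each of bushing_2, bushing_4, bushing_5 and pin_foot below 0.008 m and z of each of bushing_2, bushing_4, bushing_5 in the frame of pin_foot below 0.065 m and angle between each of bushing_2, bushing_4, bushing_5's own z axis and vertical below 0.12 rad), for 0.2 s.
At the end, for the whole second after the job is handed in: Fitting bushings fully down on the pin (8 mm, 0.12 rad); tight ones in the bowl, lower ends within 85 mm of its axis and below the rim; all beads in the bowl; rod standing in its holder (tip within 12 mm of its axis, under 20 mm up); all released and at rest (all of step 10 and horizontal distance between rod and holder below 0.012 m and z of rod in the frame of holder below 0.02 m and angle between rod's own z axis and vertical below 0.3 rad and linear speed of rod below 0.05 m/s and horizontal distance between each of bead_1_center, bead_2_center, bead_3_center, bead_4_center, bead_5_center, bead_6_center, bead_7_center, bead_8_center and bowl below 0.085 m); the robot touches nothing.
It fails at once if a bead has left the bowl (horizontal distance between any of bead_1_center, bead_2_center, bead_3_center, bead_4_center, bead_5_center, bead_6_center, bead_7_center, bead_8_center and bowl above 0.105 m).
It fails at once if a loose bystander (race, carton, wrench) was moved by more than 30 mm (distance of any of race, carton, wrench from where it was at the start of the episode above 0.03 m).
It fails at once if the jar was pushed with more than 15 N (contact force between jar and the arm above 15 N or contact force between jar and the fingers above 15 N).
Of bushing_1, bushing_3 only 1 to 2 are there at a start; the rules pass over those that are not, and their reading is None.
Of bushing_2, bushing_4, bushing_5 only 1 to 2 are there at a start; the rules pass over those that are not, and their reading is None.
At some moment in a run one of bushing_1, bushing_2, bushing_3, bushing_4, bushing_5 may be knocked a few centimetres aside while the robot is not near it.
It also fails if it takes over 210 s, if anything falls off the work surface, if the arm or the gripper's body presses on something with over 40 N, if the wrist force passes 120 N, or if a joint passes its speed limit or range.

ROBOT

A 6-joint arm with a two-finger parallel gripper is mounted at the origin on the work surface. World frame = base frame: x ahead of the robot, y to its left, z up, the work surface at z = 0. Lengths are in m, angles in rad, forces in N, time in s.
With the tool pointing down it reaches from about 0.375 to 0.9 m from the base axis. Payload 3.1 kg.
Tool frame: the origin (TCP) lies on the mounting face of the last link; the fingertips stand 182 mm ahead of it and the grasp point (between the pads) lies 164 mm ahead of it; z points along the fingers, y is the line along which they close (so a half turn about z gives the same grasp; the last joint's range is limited). The gripper opens to 87 mm and grips with 3 to 60 N. Pads are 19 mm wide; open, the fingers measure 117 mm over their backs; the gripper's body (75 mm by 190 mm) begins 51 mm behind the grasp point.
Start: joints at [-1.482, 0.527, 1.433, -0, 1.181, -0.178], TCP at [0.165, -0.603, 0.405] pointing down, gripper open.
Joint ranges: [-3.08, 3.08], [-0.75, 2.2], [0.22, 2.44], [-1.43, 4.57], [0, 2.65], [-2.85, 2.85]. Speed limits (rad/s): [2.79, 2.79, 3.14, 3.14, 3.14, 3.14].

INTERFACE

Orientations are given as a unit quaternion [w, x, y, z].
In Python, from station import bot gives the robot as it stands.
- The arm moves only by the shell command python3 -m handwheel 'ROWS'. ROWS is JSON, a list of rows, each a list of 7 numbers: the opening, from -1 (shut) to 1 (fully open), then the shift along the world's x, y, z in units of 0.15 m (1.0 is 0.15 m), then the turn, a rotation vector about the world's x, y, z in units of 90 degrees (1.0 is 90 degrees). In form: [[grip, dx, dy, dz, wx, wy, wz], ...]. A call has 1 to 5 rows; each row is the pose to reach, as a shift and turn from the pose commanded when the call began; what a row does not reach only later rows make up. A row lasts 1/10 s, in which the tool goes at most 50 mm and 8.59 degrees, less where a joint would pass 70% of its speed; a pose out of reach is approached as far as the arm can. A call with a number of a shift or a turn outside -1 to 1 is refused whole. A call with a gripper value outside its range is refused whole. The fingers move at their own pace and stop on an object; the grip force is fixed at half the most. Time passes only in rows, so rows that repeat a pose let the fingers close. It gives the time, the measured TCP pose, the force, the opening and the grip force at its end, in the units of the state.
- bot.get_state(): the state, without advancing time (a new reading comes with each control period).
- bot.capture(name): name is "scene" or "side" or "wrist"; returns (picture, depth): 384x512x3 uint8, red, green, blue; 384x512 float32, m along the optical axis (not along the pixel's ray), 0 where there is no reading.
- bot.camera_model(name): a dict with "K" (3x3 intrinsics, pixels), "dist" ([k1, k2, p1, p2, k3] as OpenCV has them; the pictures are not rectified), "origin" and "orientation" of the camera in the world. Camera axes: x right, y down, z forward; pixel columns grow to the right and rows downward; lengths in m; the calibration is good to about 2 mm. A picture is of the moment at which its call begins: read the wrist's pose just before it. camera_model takes no time and is no camera call; for the wrist camera it gives the pose at the moment of the call.
- bot.finish_job(): hands the job in; it is judged then, once.
Trained networks look in the newest picture that a camera, given by its name, has taken for a name from the list of things; names that differ only in an ending like _2 or _b are one class to them, and where a whole thing is asked for, a point or a joint stands for the part that bears it (a point fixed in the world has none). Each returns a list of dicts, best first, with "p" (0 to 1); they miss things now and then, are a little off and sometimes report something else, mostly with a low value. They report only what shows in the picture. A call takes as long as a camera call. They do not tell look-alikes from the thing itself.
- bot.search_frame(target, camera): "bbox" ([centre column, centre row, width, height] in pixels, round what is visible of it).
- bot.place_of(target, camera): "uv" ([column, row] in pixels: a listed point, or the origin of a listed thing).
The state is a dict: "clock": time; "joint_pos": joint angles; "qvel": joint speeds; "effort": joint torques, N m; "tcp_pos": TCP position; "tcp_rot": TCP orientation; "force": force on the tool from outside, world axes, zero at the start; "moment": the same for the moment, N m; "gripper_width": finger opening in m; "grasp_force": force on a finger pad.
Only numpy, scipy, OpenCV 4.12 (cv2) and the standard library are available. Lean on these libraries where they do the work, as an engineer would, in place of code of your own. Each camera call takes 0.05 s, during which the arm holds its last target. There are 200 camera calls.

## Working session

There is one attempt and no reset: what is moved stays moved. The work goes in short steps, Python scripts to look and compute and a shell command to move; the robot and the scene stay as the last step left them, time stands still between calls to the robot, and variables do not carry over. Pictures are saved under pics/ and viewed, at most 14 in all, crops included, and the job is handed in when it is done.

```bash
ls; mkdir -p pics
cat > h.py <<'E'
import numpy as np, cv2
from scipy.spatial.transform import Rotation as R
from station import bot
def cm(c):
    m=bot.camera_model(c); q=np.array(m["orientation"]); return np.array(m["K"],float),np.array(m["dist"],float),np.array(m["origin"],float),R.from_quat(q[[1,2,3,0]]).as_matrix()
def rays(c,uv,m=None):
    K,d,o,r=m or cm(c)
    p=cv2.undistortPoints(np.array(uv,float).reshape(-1,1,2),K,d).reshape(-1,2)
    return o,(np.c_[p,np.ones(len(p))])@r.T
def onz(c,uv,z,m=None):
    o,v=rays(c,uv,m); return o+v*((z-o[2])/v[:,2])[:,None]
def cloud(c,dep,m=None):
    h,w=dep.shape; uv=np.stack(np.meshgrid(np.arange(w),np.arange(h)),-1).reshape(-1,2)
    o,v=rays(c,uv,m); P=o+v*dep.reshape(-1,1); P[dep.reshape(-1)==0]=np.nan; return P.reshape(h,w,3)
def save(n,im): cv2.imwrite(f"pics/{n}.png",cv2.cvtColor(im,cv2.COLOR_RGB2BGR))
E
python3 - <<'E'
from h import *
np.set_printoptions(precision=4,suppress=True)
for c in ("scene","side"):
    im,d=bot.capture(c); save(c+"0",im); np.save(c+"0",d)
    P=cloud(c,d)
    print(c,cm(c)[2])
    for t in ("bowl","pin_foot","holder","rod","race","carton","wrench","jar","bushing_1","bead_1_center","bead_4_center"):
        for r in bot.place_of(t,c):
            if r["p"]>.3: print(t,np.round(r["p"],2),np.round(r["uv"],1), onz(c,[r["uv"]],.012 if t=="pin_foot" else (.018 if 'bead' in t else 0.0))[0].round(3))
print(bot.get_state())
E
```

```text
pics
scene [1.5832 0.5587 1.0248]
bowl 0.94 [323.  228.8] [0.603 0.264 0.   ]
pin_foot 0.7 [181.3 167.3] [ 0.596 -0.267  0.012]
holder 0.64 [186.6 134.2] [ 0.411 -0.38   0.   ]
rod 0.73 [229.3 143.6] [ 0.378 -0.209  0.   ]
rod 0.7 [187.2 135.8] [ 0.418 -0.372  0.   ]
race 0.57 [191.3 217.5] [ 0.768 -0.103  0.   ]
race 0.37 [232.  214.9] [ 0.694 -0.002  0.   ]
carton 0.65 [184.5 136.7] [ 0.429 -0.377  0.   ]
carton 0.62 [242. 248.] [0.795 0.094 0.   ]
wrench 0.49 [229.2 143.2] [ 0.376 -0.211  0.   ]
jar 0.65 [374.4 201.1] [0.403 0.358 0.   ]
bushing_1 0.82 [285.9 201.7] [0.554 0.114 0.   ]
bushing_1 0.69 [232.9 213.2] [ 0.686 -0.004  0.   ]
bushing_1 0.51 [242.8 167. ] [ 0.472 -0.095  0.   ]
bushing_1 0.5 [231.9 186.9] [ 0.582 -0.072  0.   ]
bushing_1 0.5 [293.4 186.1] [0.472 0.101 0.   ]
bead_1_center 0.75 [227.  145.9] [ 0.416 -0.195  0.018]
bead_4_center 0.6 [244.5 167.5] [ 0.491 -0.077  0.018]
bead_4_center 0.46 [326.  210.4] [0.543 0.246 0.018]
side [0.1295 0.6604 0.9724]
bowl 0.98 [180.  263.6] [0.596 0.259 0.   ]
pin_foot 0.56 [299.8 128.6] [ 0.593 -0.268  0.012]
holder 0.69 [3
[... 555 characters left out ...]

bushing_1 0.81 [261.6 173.5] [ 0.594 -0.074  0.   ]
bead_1_center 0.5 [150.4 264.6] [0.641 0.306 0.018]
bead_1_center 0.33 [268.2 240.2] [0.459 0.104 0.018]
bead_4_center 0.51 [199.6 263.8] [0.551 0.243 0.018]
{'clock': 1.2, 'joint_pos': array([-1.4825,  0.5275,  1.4327, -0.    ,  1.1814, -0.1785]), 'qvel': array([ 0.0004, -0.0006,  0.0014,  0.    , -0.0025,  0.001 ]), 'effort': array([  0.0017, -44.0017, -17.6985,   0.0635,   0.0505,  -0.    ]), 'tcp_pos': array([ 0.1648, -0.6029,  0.4048]), 'tcp_rot': array([ 0.    ,  0.9911,  0.133 , -0.    ]), 'force': array([0.3155, 0.2163, 0.3862]), 'moment': array([ 0.018 ,  0.0361, -0.0148]), 'grasp_force': 0.0, 'gripper_width': 0.08734442829999395}
```

View pics/scene0.png

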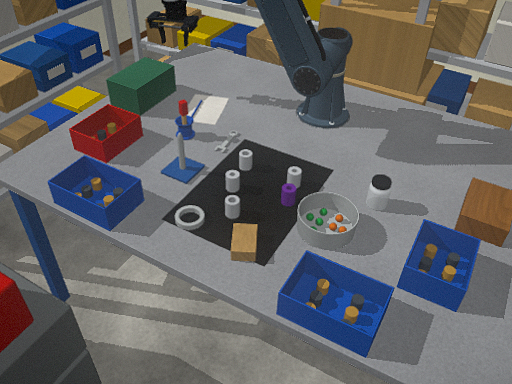

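View pics/side0.png

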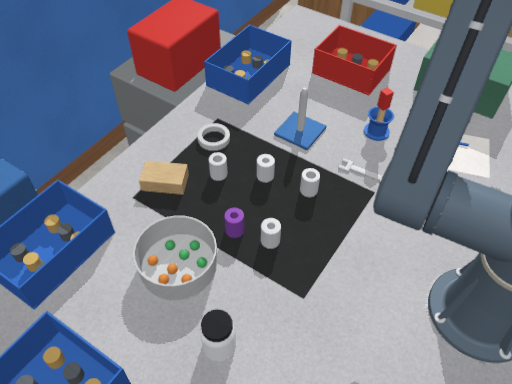

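The scene picture shows grey bushings at (246,159), (232,181), (232,206) and (294,177), with the purple look-alike at (288,195). The rod's red grip is at (183,107), the holder at (186,130), the pin at (181,152) and the bowl at (328,218). For the rod, the possible mix-ups are the blue pen at (195,110), the red box at (107,133) and the pin at (181,152). I choose the red square grip standing in the blue holder.

```bash
cat > meas.py <<'E'
from h import *
np.set_printoptions(precision=4,suppress=True)
def top(P,c,zlo,zhi,r=.05):
    m=(np.abs(P[...,2]-(zlo+zhi)/2)<(zhi-zlo)/2)&(np.hypot(P[...,0]-c[0],P[...,1]-c[1])<r)
    q=P[m]
    if len(q)<5: return None
    (x,y),rad=cv2.minEnclosingCircle((q[:,:2]*1000).astype(np.float32))
    return np.r_[x/1000,y/1000,rad/1000,np.median(q[:,2]),len(q),q[:,:2].mean(0)]
E
python3 - <<'E'
from meas import *
for c in ("scene","side"):
    d=np.load(c+"0.npy"); im=cv2.cvtColor(cv2.imread(f"pics/{c}0.png"),cv2.COLOR_BGR2RGB).astype(int)
    P=cloud(c,d); print(c)
    for n,xy in dict(A=(.473,-.096),B=(.594,-.074),C=(.677,0),D=(.472,.101),purple=(.555,.113)).items(): print(n,top(P,xy,.055,.066,.035))
    print("bowl",top(P,(.6,.26),.064,.076,.11)); print("pin",top(P,(.595,-.268),.05,.16,.03)); print("pinfoot",top(P,(.595,-.268),.009,.016,.09))
    print("hold",top(P,(.415,-.39),.06,.07,.045))
    red=(im[...,0]>130)&(im[...,1]<60)&(im[...,2]<60)&(np.hypot(P[...,0]-.415,P[...,1]+.39)<.06)
    q=P[red]; print("red",q.min(0),q.max(0),q.mean(0))
    for a,b in ((.09,.11),(.11,.13),(.13,.16)):
        s=q[(q[:,2]>a)&(q[:,2]<b)]; print(a,s.mean(0) if len(s) else None, s.min(0) if len(s) else 0,s.max(0) if len(s) else 0)
    z=cv2.resize(im[70:150,140:250] if c=="scene" else im[60:150,340:430],None,fx=4,fy=4,interpolation=cv2.INTER_NEAREST) if 0 else None
    cr=cv2.resize((im[70:150,140:240] if c=="scene" else im[70:150,330:430]).astype(np.uint8),(500,400),interpolation=cv2.INTER_CUBIC)
    save("crop_"+c,cr)
a=[cv2.imread(f"pics/crop_{c}.png")[:, :400] if 0 else cv2.resize(cv2.imread(f"pics/crop_{c}.png"),(400,320)) for c in ("scene","side")]
cv2.imwrite("pics/crop1.png",np.hstack(a))
E
```

```text
scene
A [ 0.4684 -0.0933  0.0256  0.0597 81.      0.4676 -0.0904]
B [ 0.5871 -0.0683  0.0254  0.0598 97.      0.5868 -0.0685]
C [ 0.691  -0.0051  0.0243  0.059  96.      0.6884 -0.0043]
D [ 0.4662  0.0952  0.0256  0.0595 95.      0.4653  0.0944]
purple [  0.5523   0.1156   0.0244   0.0597 108.       0.552    0.1173]
bowl [  0.5984   0.2676   0.0924   0.0684 313.       0.5999   0.2711]
pin [  0.5957  -0.2638   0.0128   0.1045 163.       0.5985  -0.2619]
pinfoot [  0.5977  -0.2615   0.0725   0.0119 485.       0.5997  -0.2595]
hold [ 0.4129 -0.3811  0.0379  0.0638 70.      0.4134 -0.3853]
red [ 0.4067 -0.4002  0.0939] [ 0.4326 -0.3708  0.1466] [ 0.4212 -0.3867  0.1299]
0.09 [ 0.4244 -0.3904  0.1037] [ 0.418  -0.4002  0.0939] [ 0.4273 -0.3851  0.1091]
0.11 [ 0.4241 -0.3904  0.1198] [ 0.4169 -0.3998  0.1129] [ 0.4285 -0.3838  0.1298]
0.13 [ 0.4191 -0.3843  0.1414] [ 0.4067 -0.3974  0.1305] [ 0.4326 -0.3708  0.1466]
side
A [  0.4615  -0.0933   0.0247   0.0609 187.       0.4621  -0.0911]
B [  0.5804  -0.0715   0.025    0.0616 190.       0.5807  -0.0698]
C [  0.6859  -0.0064   0.0241   0.0618 175.       0.6846  -0.0063]
D [  0.4609   0.0926   0.0236   0.0617 244.       0.4608   0.0942]
purple [  0.5476   0.1155   0.0233   0.0611 238.       0.5465   0.1159]
bowl [  0.5953   0.2652   0.0918   0.0699 667.       0.5973   0.2654]
pin [  0.5899  -0.2642   0.0122   0.1068 247.       0.5884  -0.2611]
pinfoot [  0.5904  -0.2667   0.0753   0.0136 791.       0.5875  -0.2605]
hold [  0.4121  -0.3871   0.037    0.0653 176.       0.4128  -0.3872]
red [ 0.3976 -0.393   0.0951] [ 0.4247 -0.3689  0.1499] [ 0.4039 -0.3792  0.1251]
0.09 [ 0.4027 -0.3808  0.1031] [ 0.398  -0.393   0.0951] [ 0.4076 -0.3699  0.1092]
0.11 [ 0.4028 -0.3794  0.1199] [ 0.3978 -0.3919  0.1104] [ 0.4092 -0.3689  0.1296]
0.13 [ 0.4054 -0.3782  0.1405] [ 0.3976 -0.3916  0.1305] [ 0.4247 -0.37    0.1499]
```

View pics/crop1.png

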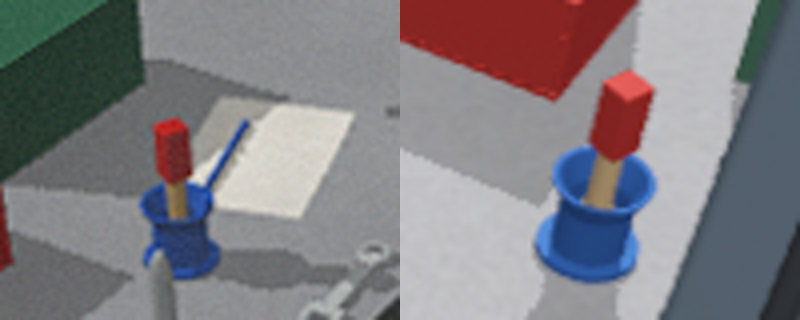

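The crop shows the red square grip on a wooden rod standing nearly upright in the blue holder, at (172,150) left and (622,115) right. The pen lies outside it. Next I go above it and look with the wrist camera.

```bash
python3 -m handwheel '[[1,0.8,0.7,0,0,0,0],[1,0.8,0.7,0,0,0,0],[1,0.8,0.7,0,0,0,0],[1,0.8,0.7,0,0,0,0],[1,0.8,0.7,0,0,0,0]]'
python3 -m handwheel '[[1,0.6,0.6,0,0,0,0],[1,0.6,0.6,0,0,0,0],[1,0.6,0.6,0,0,0,0],[1,0.6,0.6,0,0,0,0],[1,0.6,0.6,0,0,0,0]]'
python3 - <<'E'
from meas import *
s=bot.get_state(); print(s["tcp_pos"],s["tcp_rot"],s["joint_pos"],s["force"])
m=cm("wrist"); im,d=bot.capture("wrist"); save("w1",im); print(m[2],m[3])
P=cloud("wrist",d,m); red=(im[...,0]>110)&(im[...,1]<70)&(im[...,2]<70)
q=P[red&(P[...,2]>.08)&(P[...,2]<.16)]; print(len(q)); 
t=q[q[:,2]>.13]; print(t.min(0),t.max(0),np.median(t,0)); print(cv2.minAreaRect((t[:,:2]*1000).astype(np.float32)))
E
```

```text
clock: 1.7
tcp_pos: [0.2862, -0.4966, 0.405]
tcp_rot: [0.0, 0.991, 0.135, -0.0]
force: [0.6, -0.0, -0.1]
gripper_width: 0.087
grasp_force: 0.0
clock: 2.2
tcp_pos: [0.3744, -0.4091, 0.4049]
tcp_rot: [0.001, 0.991, 0.133, -0.0]
force: [-0.3, -0.2, 1.0]
gripper_width: 0.0874
grasp_force: 0.0
[ 0.3744 -0.4091  0.4049] [ 0.0008  0.9911  0.133  -0.0002] [-1.0308  0.4324  1.6111 -0.0012  1.0967  0.2737] [-0.293  -0.1865  1.0483]
[ 0.4551 -0.3871  0.3842] [[ 0.2638 -0.9197 -0.2909]
 [-0.9646 -0.251  -0.0811]
 [ 0.0015  0.302  -0.9533]]
2138
[ 0.398  -0.4022  0.1301] [ 0.4287 -0.3712  0.1472] [ 0.4144 -0.3867  0.1453]
((413.3717346191406, -386.7349853515625), (25.453022003173828, 25.127384185791016), 66.51300811767578)
```

View pics/w1.png

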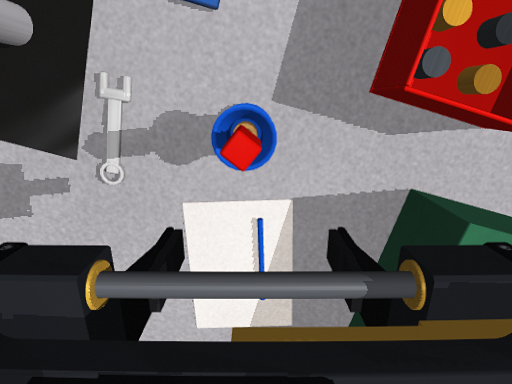

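The wrist picture shows the red grip at (241,147) in the holder ring at (243,137), its faces about 45° to the image. I turn the tool 51° about z, centre over the grip and lower.

```bash
python3 -m handwheel '[[1,0.26,0.14,0,0,0,0.569],[1,0.26,0.14,0,0,0,0.569],[1,0.26,0.14,0,0,0,0.569],[1,0.26,0.14,0,0,0,0.569],[1,0.26,0.14,0,0,0,0.569]]'
python3 -m handwheel '[[1,0,0,0,0,0,0],[1,0,0,0,0,0,0],[1,0,0,0,0,0,0]]'
python3 - <<'E'
from meas import *
s=bot.get_state(); print(s["tcp_pos"],s["tcp_rot"],s["joint_pos"])
q=s["tcp_rot"]; r=R.from_quat(np.r_[q[1:],q[0]]).as_matrix(); print(np.degrees(np.arctan2(r[1,1],r[0,1])))
m=cm("wrist"); im,d=bot.capture("wrist"); save("w2",im)
P=cloud("wrist",d,m); red=(im[...,0]>110)&(im[...,1]<70)&(im[...,2]<70)
q=P[red&(P[...,2]>.08)&(P[...,2]<.16)]
t=q[q[:,2]>.13]; print(len(t),cv2.minAreaRect((t[:,:2]*1000).astype(np.float32)),np.median(t[:,2]))
E
```

```text
clock: 2.75
tcp_pos: [0.4126, -0.389, 0.4047]
tcp_rot: [0.0, 0.873, 0.488, -0.0]
force: [0.6, 0.3, 0.2]
gripper_width: 0.0869
grasp_force: 0.0
clock: 3.05
tcp_pos: [0.4133, -0.3877, 0.4047]
tcp_rot: [0.0, 0.874, 0.485, -0.0]
force: [0.4, 0.1, 0.6]
gripper_width: 0.0873
grasp_force: 0.0
[ 0.4133 -0.3877  0.4047] [ 0.0001  0.8744  0.4853 -0.0001] [-0.9507  0.4489  1.5813 -0.0002  1.1112 -0.3931]
-31.94223257422801
830 ((413.27484130859375, -385.98956298828125), (25.47715950012207, 25.25835609436035), 65.6749267578125) 0.14501752619980182
```

```bash
python3 -m handwheel '[[1,0,0.01,0,0,0,0.088],[1,0,0.01,-0.3,0,0,0.088],[1,0,0.01,-0.6,0,0,0.088],[1,0,0.01,-0.81,0,0,0.088],[1,0,0.01,-0.81,0,0,0.088]]'
python3 -m handwheel '[[1,0,0,0,0,0,0],[-1,0,0,0,0,0,0],[-1,0,0,0,0,0,0],[-1,0,0,0,0,0,0],[-1,0,0,0,0,0,0]]'
python3 -m handwheel '[[-1,0,0,0,0,0,0],[-1,0,0,0,0,0,0],[-1,0,0,0,0,0,0],[-1,0,0,0,0,0,0],[-1,0,0,0,0,0,0]]'
```

```text
clock: 3.6
tcp_pos: [0.4127, -0.3841, 0.2792]
tcp_rot: [-0.005, 0.838, 0.545, -0.0]
force: [0.2, 0.7, 0.2]
gripper_width: 0.0873
grasp_force: 0.0
clock: 4.1
tcp_pos: [0.414, -0.3855, 0.2844]
tcp_rot: [0.001, 0.838, 0.546, 0.0]
force: [-0.6, 0.2, 1.0]
gripper_width: 0.0629
grasp_force: 0.0
clock: 4.6
tcp_pos: [0.4138, -0.3853, 0.2831]
tcp_rot: [-0.0, 0.838, 0.546, -0.0]
force: [-0.5, 0.2, 0.5]
gripper_width: 0.0259
grasp_force: 30.0
```

```bash
python3 -m handwheel '[[-1,0,0,0.2,0,0,0],[-1,0,0,0.5,0,0,0],[-1,0,0,0.85,0,0,0],[-1,0,0,0.85,0,0,0],[-1,0,0,0.85,0,0,0]]'
python3 - <<'E'
from meas import *
im,d=bot.capture("wrist"); save("w3",im)
for c in ("scene","side"):
    d=np.load(c+"0.npy"); im=cv2.imread(f"pics/{c}0.png"); hsv=cv2.cvtColor(im,cv2.COLOR_BGR2HSV); P=cloud(c,d)
    inb=(np.hypot(P[...,0]-.597,P[...,1]-.265)<.085)&(P[...,2]<.06)
    for n,lo,hi in (("o",5,16),("g",50,90)):
        mk=(inb&(hsv[...,0]>=lo)&(hsv[...,0]<=hi)&(hsv[...,1]>120)).astype(np.uint8)
        k,l,st,ce=cv2.connectedComponentsWithStats(mk)
        for i in range(1,k):
            if st[i,4]>12: print(c,n,st[i,4],onz(c,[ce[i]],.02)[0][:2]-[.597,.265])
E
```

```text
clock: 5.1
tcp_pos: [0.4139, -0.3853, 0.4121]
tcp_rot: [0.002, 0.838, 0.546, 0.0]
force: [-0.5, -0.4, -1.3]
gripper_width: 0.026
grasp_force: 30.0
scene o 43 [-0.042  0.028]
scene o 44 [0.0002 0.0248]
scene o 32 [-0.0029  0.0534]
scene g 34 [-0.0433 -0.0235]
scene g 35 [-0.0019 -0.0505]
scene g 40 [ 0.0024 -0.0178]
side o 74 [0.0472 0.0298]
side o 77 [-0.0029  0.0222]
side o 72 [-0.0042  0.052 ]
side o 50 [-0.0436  0.0228]
side g 63 [ 0.0419 -0.0227]
side g 65 [-0.0055 -0.0539]
side g 66 [-0.0011 -0.0208]
side g 65 [-0.0467 -0.0272]
```

```bash
python3 -m handwheel '[[-1,0.05,0.15,0,0,0,0],[-1,0.12,0.4,0,0,0,0],[-1,0.2,0.65,0,0,0,0],[-1,0.28,0.85,0,0,0,0],[-1,0.33,1,0,0,0,0]]'
python3 -m handwheel '[[-1,0.1,0.3,0,0,0,0],[-1,0.2,0.6,0,0,0,0],[-1,0.3,0.9,0,0,0,0],[-1,0.33,1,0,0,0,0],[-1,0.33,1,0,0,0,0]]'
python3 -m handwheel '[[-1,0.1,0.3,0,0,0,0],[-1,0.2,0.6,0,0,0,0],[-1,0.3,0.9,0,0,0,0],[-1,0.33,1,0,0,0,0],[-1,0.33,1,0,0,0,0]]'
python3 -m handwheel '[[-1,0.1,0.3,0,0,0,0],[-1,0.2,0.6,0,0,0,0],[-1,0.3,0.9,0,0,0,0],[-1,0.33,1,0,0,0,0],[-1,0.33,1,0,0,0,0]]'
python3 -m handwheel '[[-1,0.05,0.2,0,0,0,0],[-1,0.1,0.34,0,0,0,0],[-1,0.1,0.34,0,0,0,0],[-1,0.1,0.34,0,0,0,0]]'
python3 - <<'E'
from meas import *
s=bot.get_state(); print(s["tcp_pos"],s["joint_pos"])
for c in ("side","scene"):
    im,d=bot.capture(c); P=cloud(c,d); save(c+"1",im)
    for a,b in ((.13,.16),(.17,.21)): print(c,top(P,(.627,.265),a,b,.04))
    print(top(P,(.597,.265),.064,.076,.11))
E
```

```text
clock: 5.65
tcp_pos: [0.463, -0.2329, 0.4081]
tcp_rot: [-0.003, 0.838, 0.546, -0.001]
force: [1.0, -0.9, -0.9]
gripper_width: 0.026
grasp_force: 30.0
clock: 6.15
tcp_pos: [0.5124, -0.0827, 0.4083]
tcp_rot: [-0.003, 0.837, 0.548, -0.002]
force: [-0.4, -0.5, -1.0]
gripper_width: 0.0258
grasp_force: 30.0
clock: 6.65
tcp_pos: [0.5623, 0.0657, 0.409]
tcp_rot: [-0.001, 0.837, 0.547, -0.001]
force: [0.3, -0.6, -0.4]
gripper_width: 0.0258
grasp_force: 30.0
clock: 7.15
tcp_pos: [0.6121, 0.2147, 0.4094]
tcp_rot: [-0.0, 0.837, 0.547, -0.001]
force: [-0.4, -0.4, -0.9]
gripper_width: 0.0258
grasp_force: 30.0
clock: 7.55
tcp_pos: [0.6267, 0.2633, 0.41]
tcp_rot: [0.0, 0.838, 0.545, -0.002]
force: [-0.4, 0.1, -0.6]
gripper_width: 0.0258
grasp_force: 30.0
[0.6267 0.2633 0.41  ] [ 0.234   0.5993  1.2767 -0.0017  1.2684  0.6517]
side [  0.6234   0.2603   0.0148   0.1488 103.       0.6165   0.2661]
side [ 0.6231  0.2607  0.009   0.1836 79.      0.6197  0.2633]
[  0.5955   0.2654   0.0916   0.0699 619.       0.5912   0.269 ]
scene [ 0.6297  0.2622  0.0152  0.1488 73.      0.6371  0.2648]
scene [ 0.6316  0.2629  0.01    0.1901 74.      0.6326  0.2634]
[  0.5983   0.2672   0.0926   0.0681 288.       0.6082   0.2725]
```

View pics/side1.png

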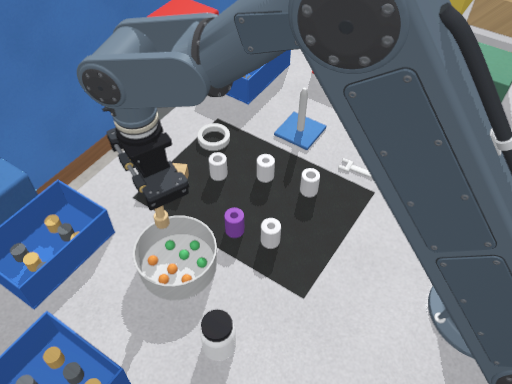

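Side picture: the rod hangs upright at (162,217) over the far side of the bowl, with all the beads still in their start layout. I lower it into the gap at +x.

```bash
python3 -m handwheel '[[-1,0,0.013,-0.2,0,0,0],[-1,0,0.013,-0.4,0,0,0],[-1,0,0.013,-0.55,0,0,0],[-1,0,0.013,-0.7,0,0,0],[-1,0,0.013,-0.795,0,0,0]]'
python3 -m handwheel '[[-1,0,0,0,0,0,0],[-1,0.04,0,0,0,0,0],[-1,0.073,0,0,0,0,0],[-1,0.073,0,0,0,0,0]]'
python3 -m handwheel '[[-1,-0.013,0.084,0,0,0,0],[-1,-0.052,0.161,0,0,0,0],[-1,-0.112,0.221,0,0,0,0],[-1,-0.189,0.26,0,0,0,0],[-1,-0.273,0.273,0,0,0,0]]'
python3 - <<'E'
from meas import *
for c in ("side","scene"):
    im,d=bot.capture(c); P=cloud(c,d); save(c+"2",im)
im=cv2.imread("pics/side2.png")[190:320,110:270]; im2=cv2.imread("pics/scene2.png")[150:280,260:420]
cv2.imwrite("pics/c2.png",cv2.resize(np.hstack([im,im2]),(800,325)))
E
```

```text
clock: 8.15
tcp_pos: [0.6262, 0.2658, 0.2897]
tcp_rot: [-0.0, 0.838, 0.545, -0.002]
force: [-0.5, -0.3, -1.1]
gripper_width: 0.026
grasp_force: 30.0
clock: 8.55
tcp_pos: [0.6393, 0.2675, 0.2933]
tcp_rot: [0.001, 0.838, 0.546, 0.002]
force: [-0.3, -0.6, -1.3]
gripper_width: 0.0256
grasp_force: 30.0
clock: 9.05
tcp_pos: [0.5951, 0.3098, 0.2914]
tcp_rot: [-0.0, 0.837, 0.547, -0.0]
force: [-0.5, 0.6, -1.2]
gripper_width: 0.026
grasp_force: 30.0
```

View pics/c2.png

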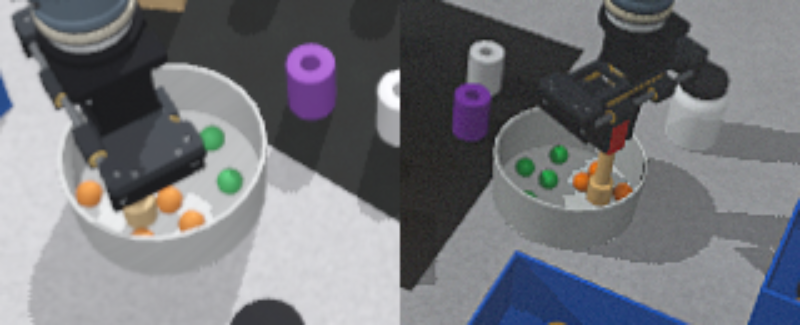

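The crops show the rod foot in the bowl at (140,210) left and (600,188) right, with oranges pushed around it and everything inside. I continue the stirring.

```bash
python3 -m handwheel '[[-1,-0.084,-0.013,0,0,0,0],[-1,-0.161,-0.052,0,0,0,0],[-1,-0.221,-0.112,0,0,0,0],[-1,-0.26,-0.189,0,0,0,0],[-1,-0.273,-0.273,0,0,0,0]]' | grep -E "pos|force:"
python3 -m handwheel '[[-1,0.013,-0.084,0,0,0,0],[-1,0.052,-0.161,0,0,0,0],[-1,0.112,-0.221,0,0,0,0],[-1,0.189,-0.26,0,0,0,0],[-1,0.273,-0.273,0,0,0,0]]' | grep -E "pos|force:"
python3 -m handwheel '[[-1,0.084,0.013,0,0,0,0],[-1,0.161,0.052,0,0,0,0],[-1,0.221,0.112,0,0,0,0],[-1,0.26,0.189,0,0,0,0],[-1,0.273,0.273,0,0,0,0]]' | grep -E "pos|force:"
python3 -m handwheel '[[-1,-0.013,0.084,0,0,0,0],[-1,-0.052,0.161,0,0,0,0],[-1,-0.112,0.221,0,0,0,0],[-1,-0.189,0.26,0,0,0,0],[-1,-0.273,0.273,0,0,0,0]]' | grep -E "pos|force:"
python3 -m handwheel '[[-1,-0.084,-0.013,0,0,0,0],[-1,-0.161,-0.052,0,0,0,0],[-1,-0.221,-0.112,0,0,0,0],[-1,-0.26,-0.189,0,0,0,0],[-1,-0.273,-0.273,0,0,0,0]]' | grep -E "pos|force:"
python3 -m handwheel '[[-1,0.013,-0.084,0,0,0,0],[-1,0.052,-0.161,0,0,0,0],[-1,0.112,-0.221,0,0,0,0],[-1,0.189,-0.26,0,0,0,0],[-1,0.273,-0.273,0,0,0,0]]' | grep -E "pos|force:"
python3 -m handwheel '[[-1,0.084,0.013,0,0,0,0],[-1,0.161,0.052,0,0,0,0],[-1,0.221,0.112,0,0,0,0],[-1,0.26,0.189,0,0,0,0],[-1,0.273,0.273,0,0,0,0]]' | grep -E "pos|force:"
python3 -m handwheel '[[-1,-0.013,0.084,0,0,0,0],[-1,-0.052,0.161,0,0,0,0],[-1,-0.112,0.221,0,0,0,0],[-1,-0.189,0.26,0,0,0,0],[-1,-0.273,0.273,0,0,0,0]]' | grep -E "pos|force:"
python3 -m handwheel '[[-1,-0.084,-0.013,0,0,0,0],[-1,-0.161,-0.052,0,0,0,0],[-1,-0.221,-0.112,0,0,0,0],[-1,-0.26,-0.189,0,0,0,0],[-1,-0.273,-0.273,0,0,0,0]]' | grep -E "pos|force:"
python3 -m handwheel '[[-1,0.013,-0.084,0,0,0,0],[-1,0.052,-0.161,0,0,0,0],[-1,0.112,-0.221,0,0,0,0],[-1,0.189,-0.26,0,0,0,0],[-1,0.273,-0.273,0,0,0,0]]' | grep -E "pos|force:"
python3 -m handwheel '[[-1,0.084,0.013,0,0,0,0],[-1,0.161,0.052,0,0,0,0],[-1,0.221,0.112,0,0,0,0],[-1,0.26,0.189,0,0,0,0],[-1,0.273,0.273,0,0,0,0]]' | grep -E "pos|force:"
python3 -m handwheel '[[-1,-0.013,0.084,0,0,0,0],[-1,-0.052,0.161,0,0,0,0],[-1,-0.112,0.221,0,0,0,0],[-1,-0.189,0.26,0,0,0,0],[-1,-0.273,0.273,0,0,0,0]]' | grep -E "pos|force:"
python3 - <<'E'
from meas import *
for c in ("side","scene"):
    im,d=bot.capture(c); P=cloud(c,d); save(c+"3",im)
im=cv2.imread("pics/side3.png")[190:320,110:270]; im2=cv2.imread("pics/scene3.png")[150:280,260:420]
cv2.imwrite("pics/c3.png",cv2.resize(np.hstack([im,im2]),(800,325)))
E
```

```text
tcp_pos: [0.5553, 0.2668, 0.2916]
force: [0.3, 1.2, -1.1]
grasp_force: 30.0
tcp_pos: [0.5984, 0.2257, 0.2915]
force: [0.1, -0.1, -1.1]
grasp_force: 30.0
tcp_pos: [0.6389, 0.2683, 0.2914]
force: [-0.1, -0.5, -0.3]
grasp_force: 30.0
tcp_pos: [0.5952, 0.3094, 0.2915]
force: [0.9, 0.6, -1.1]
grasp_force: 30.0
tcp_pos: [0.5546, 0.2669, 0.2917]
force: [0.3, -0.2, -0.3]
grasp_force: 30.0
tcp_pos: [0.5984, 0.2257, 0.2915]
force: [0.2, -0.1, -0.4]
grasp_force: 30.0
tcp_pos: [0.6389, 0.2683, 0.2913]
force: [0.6, -0.5, -1.5]
grasp_force: 30.0
tcp_pos: [0.5952, 0.3094, 0.2915]
force: [-0.7, -0.3, -0.5]
grasp_force: 30.0
tcp_pos: [0.5546, 0.2669, 0.2917]
force: [-0.3, -0.5, -1.3]
grasp_force: 30.0
tcp_pos: [0.5984, 0.2256, 0.2915]
force: [-0.1, -0.2, -1.1]
grasp_force: 30.0
tcp_pos: [0.6389, 0.2683, 0.2913]
force: [0.6, -0.4, -0.8]
grasp_force: 30.0
tcp_pos: [0.5952, 0.3094, 0.2915]
force: [0.5, 0.1, -1.1]
grasp_force: 30.0
```

View pics/c3.png

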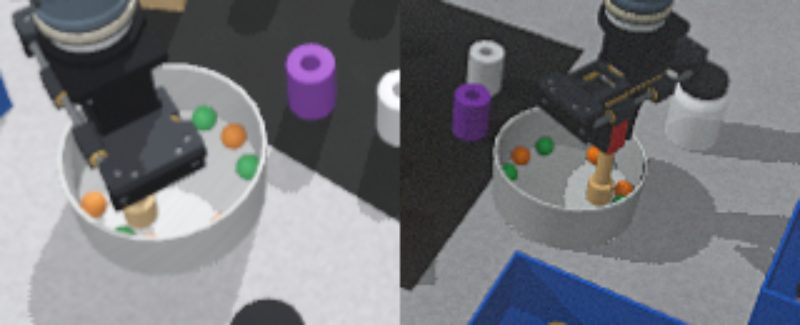

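The crops show mixed colours: orange at (234,135) among greens, green at (124,232) on the orange side, all inside. I lift and check the beads.

```bash
python3 -m handwheel '[[-1,0,0,0.15,0,0,0],[-1,0,0,0.35,0,0,0],[-1,0,0,0.6,0,0,0],[-1,0,0,0.8,0,0,0],[-1,0,0,0.8,0,0,0]]'
python3 -m handwheel '[[-1,0,-0.3,0,0,0,0],[-1,0,-0.6,0,0,0,0],[-1,0,-0.9,0,0,0,0],[-1,0,-1,0,0,0,0],[-1,0,-1,0,0,0,0]]'
cat > beads.py <<'E'
from meas import *
def beads(C=(.597,.265)):
  for c in ("scene","side"):
    im,d=bot.capture(c); hsv=cv2.cvtColor(im,cv2.COLOR_RGB2HSV); P=cloud(c,d)
    inb=(np.hypot(P[...,0]-C[0],P[...,1]-C[1])<.1)&(P[...,2]<.06)
    for n,lo,hi in (("o",5,16),("g",50,90)):
        mk=(inb&(hsv[...,0]>=lo)&(hsv[...,0]<=hi)&(hsv[...,1]>120)).astype(np.uint8)
        k,l,st,ce=cv2.connectedComponentsWithStats(mk)
        print(c,n,[(onz(c,[ce[i]],.02)[0][:2]-C).round(3).tolist() for i in range(1,k) if st[i,4]>8])
E
python3 -c "
from beads import *
beads(); print(bot.get_state()['tcp_pos'])"
```

```text
clock: 15.75
tcp_pos: [0.5981, 0.3084, 0.4175]
tcp_rot: [0.002, 0.838, 0.546, 0.006]
force: [2.5, -0.3, -1.7]
gripper_width: 0.0256
grasp_force: 30.0
clock: 16.25
tcp_pos: [0.5968, 0.1561, 0.4106]
tcp_rot: [-0.0, 0.839, 0.544, -0.001]
force: [-0.4, -0.1, -0.9]
gripper_width: 0.0254
grasp_force: 30.0
scene o [[-0.017, -0.064], [-0.067, 0.015], [-0.03, 0.064]]
scene g [[-0.048, -0.046], [0.015, -0.063]]
side o [[-0.021, -0.067], [0.037, 0.058]]
side g [[0.014, -0.067], [0.068, -0.015], [-0.05, -0.049]]
[0.5968 0.1588 0.411 ]
```

```bash
python3 -m handwheel '[[-1,-0.09,-0.3,0,0,0,0],[-1,-0.18,-0.6,0,0,0,0],[-1,-0.27,-0.9,0,0,0,0],[-1,-0.3,-1,0,0,0,0],[-1,-0.3,-1,0,0,0,0]]' >/dev/null
python3 -m handwheel '[[-1,-0.09,-0.3,0,0,0,0],[-1,-0.18,-0.6,0,0,0,0],[-1,-0.27,-0.9,0,0,0,0],[-1,-0.3,-1,0,0,0,0],[-1,-0.3,-1,0,0,0,0]]' >/dev/null
python3 -m handwheel '[[-1,-0.09,-0.3,0,0,0,0],[-1,-0.18,-0.6,0,0,0,0],[-1,-0.27,-0.9,0,0,0,0],[-1,-0.3,-1,0,0,0,0],[-1,-0.3,-1,0,0,0,0]]' >/dev/null
python3 -m handwheel '[[-1,-0.15,-0.3,0,0,0,0],[-1,-0.3,-0.55,0,0,0,0],[-1,-0.32,-0.62,0,0,0,0],[-1,-0.32,-0.62,0,0,0,0],[-1,-0.32,-0.62,0,0,0,0]]'
python3 - <<'E'
from meas import *
s=bot.get_state(); print(s["tcp_pos"])
for c in ("side","scene"):
    im,d=bot.capture(c); P=cloud(c,d); save(c+"4",im)
    print(c,top(P,(.413,-.386),.14,.16,.03),top(P,(.413,-.386),.06,.07,.045))
im=cv2.imread("pics/side4.png")[60:160,330:450]; im2=cv2.imread("pics/scene4.png")[60:160,130:250]
cv2.imwrite("pics/c4.png",cv2.resize(np.hstack([im,im2]),(800,333)))
E
```

```text
clock: 18.35
tcp_pos: [0.4149, -0.3823, 0.4112]
tcp_rot: [-0.001, 0.837, 0.547, 0.001]
force: [-0.5, -0.1, -0.7]
gripper_width: 0.0265
grasp_force: 30.0
[ 0.4149 -0.3823  0.4112]
side [ 0.4179 -0.3715  0.0099  0.1516 41.      0.4179 -0.3704] [  0.4156  -0.3881   0.0376   0.0652 109.       0.428   -0.3875]
scene [ 0.4197 -0.3784  0.0172  0.1511 44.      0.4231 -0.3743] [ 0.4125 -0.3844  0.0397  0.0639 74.      0.412  -0.3853]
```

View pics/c4.png

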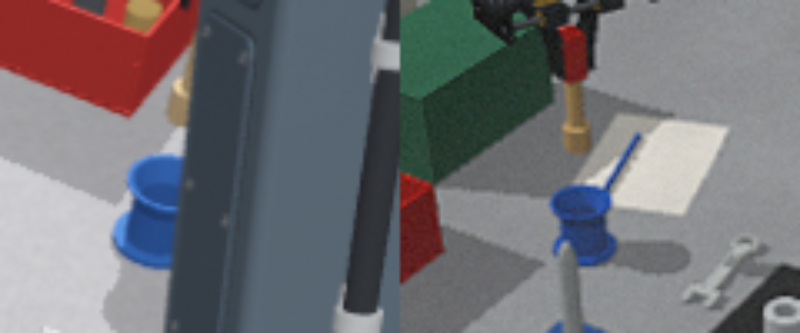

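Scene crop: the rod foot at (577,136) is above the funnel at (582,200). I lower it slowly while watching the force.

```bash
python3 -m handwheel '[[-1,-0.01,-0.025,-0.15,0,0,0],[-1,-0.01,-0.025,-0.35,0,0,0],[-1,-0.01,-0.025,-0.5,0,0,0],[-1,-0.01,-0.025,-0.6,0,0,0],[-1,-0.01,-0.025,-0.6,0,0,0]]'
python3 -m handwheel '[[-1,0,0,-0.06,0,0,0],[-1,0,0,-0.12,0,0,0],[-1,0,0,-0.18,0,0,0],[-1,0,0,-0.23,0,0,0],[-1,0,0,-0.23,0,0,0]]'
```

```text
clock: 18.95
tcp_pos: [0.4126, -0.3861, 0.3194]
tcp_rot: [-0.003, 0.837, 0.547, 0.0]
force: [0.2, 0.5, -1.7]
gripper_width: 0.0257
grasp_force: 30.0
clock: 19.45
tcp_pos: [0.412, -0.3879, 0.2859]
tcp_rot: [-0.001, 0.838, 0.546, -0.0]
force: [0.1, 0.5, -1.4]
gripper_width: 0.0258
grasp_force: 30.0
```

```bash
python3 -m handwheel '[[-1,0,0,-0.01,0,0,0],[-1,0,0,-0.01,0,0,0],[1,0,0,-0.01,0,0,0],[1,0,0,-0.01,0,0,0],[1,0,0,-0.01,0,0,0]]'
python3 -m handwheel '[[1,0,0,0,0,0,0],[1,0,0,0,0,0,0],[1,0,0,0,0,0,0],[1,0,0,0,0,0,0],[1,0,0,0,0,0,0]]'
python3 -m handwheel '[[1,0,0,0.2,0,0,0],[1,0,0,0.45,0,0,0],[1,0,0,0.7,0,0,0],[1,0,0,0.8,0,0,0],[1,0,0,0.8,0,0,0]]'
python3 - <<'E'
from meas import *
s=bot.get_state(); print(s["tcp_pos"],s["tcp_rot"])
m=cm("wrist"); im,d=bot.capture("wrist"); save("w4",im)
P=cloud("wrist",d,m); red=(im[...,0]>110)&(im[...,1]<70)&(im[...,2]<70)
q=P[red&(P[...,2]>.08)&(P[...,2]<.19)]; print(cv2.minAreaRect((q[q[:,2]>.13][:,:2]*1000).astype(np.float32)),q[:,2].max())
im,d=bot.capture("scene"); P=cloud("scene",d); save("scene5",im)
E
```

```text
clock: 19.95
tcp_pos: [0.4124, -0.3884, 0.2859]
tcp_rot: [0.0, 0.838, 0.546, 0.0]
force: [-0.7, -0.8, 0.1]
gripper_width: 0.0425
grasp_force: 0.0
clock: 20.45
tcp_pos: [0.4123, -0.3882, 0.2855]
tcp_rot: [-0.0, 0.838, 0.546, -0.0]
force: [-0.2, 0.3, 1.0]
gripper_width: 0.0813
grasp_force: 0.0
clock: 20.95
tcp_pos: [0.4127, -0.3887, 0.4084]
tcp_rot: [0.003, 0.838, 0.546, 0.0]
force: [0.4, 0.3, -0.6]
gripper_width: 0.087
grasp_force: 0.0
[ 0.4127 -0.3887  0.4084] [0.0033 0.8378 0.546  0.0002]
((412.8480529785156, -389.2484436035156), (25.176889419555664, 25.264638900756836), 65.6799545288086) 0.14692044637349505
```

The rod is back, upright, at (0.4128,-0.3892) with its top at 0.146, so it is seated. Next I measure the pin with the wrist camera.

```bash
python3 -m handwheel '[[1,0.3,0.14,0,0,0,0],[1,0.6,0.28,0,0,0,0],[1,0.9,0.42,0,0,0,0],[1,1,0.47,0,0,0,0],[1,1,0.47,0,0,0,0]]'
python3 -m handwheel '[[1,0,0,0,0,0,0],[1,0,0,0,0,0,0]]' >/dev/null
python3 - <<'E'
from meas import *
s=bot.get_state(); print(s["tcp_pos"])
m=cm("wrist"); im,d=bot.capture("wrist"); save("w5",im); np.save("w5",d)
P=cloud("wrist",d,m)
for a,b in ((.02,.06),(.06,.1),(.1,.135),(.135,.145),(.145,.16)): print(a,top(P,(.593,-.263),a,b,.04))
m2=(np.abs(P[...,2]-.012)<.004)&(np.hypot(P[...,0]-.593,P[...,1]+.263)<.09); q=P[m2]; print(cv2.minAreaRect((q[:,:2]*1000).astype(np.float32)),len(q))
print(bot.place_of("pin_foot","wrist"))
for r in bot.place_of("pin_foot","wrist")[:1]: print(onz("wrist",[r["uv"]],.012,m))
E
```

```text
clock: 21.55
tcp_pos: [0.5639, -0.3159, 0.403]
tcp_rot: [-0.002, 0.837, 0.548, -0.0]
force: [-0.9, 0.3, -0.9]
gripper_width: 0.087
grasp_force: 0.0
[ 0.561  -0.3184  0.4046]
0.02 [ 0.5929 -0.26    0.0081  0.0419 20.      0.5936 -0.2574]
0.06 [ 0.5922 -0.2609  0.009   0.0817 29.      0.5931 -0.2575]
0.1 [ 0.5928 -0.2605  0.0086  0.1174 38.      0.5933 -0.2573]
0.135 [  0.5922  -0.2661   0.0104   0.141  240.       0.5924  -0.2647]
0.145 [  0.5922  -0.266    0.0076   0.1506 276.       0.5924  -0.2657]
((592.24560546875, -266.2894287109375), (109.95596313476562, 110.7951889038086), 0.22832612693309784) 7612
[{'uv': [265.5, 117.0], 'p': 0.69}, {'uv': [261.3, 116.1], 'p': 0.53}]
[[ 0.5971 -0.266   0.012 ]]
```

View pics/w5.png

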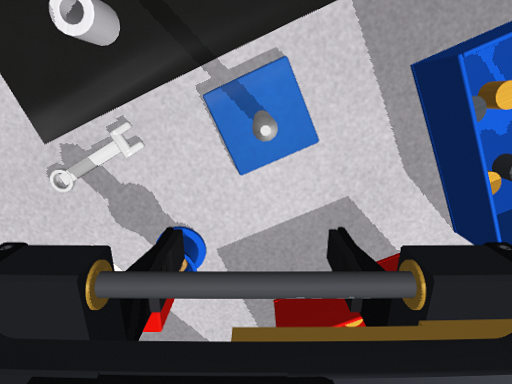

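The wrist picture shows the pin tip at (264,130) on the blue plate; depth puts the axis at (0.5922,-0.2662), plate centre agreeing. Next, the nearest bushing, A.

```bash
python3 -m handwheel '[[1,-0.2,0.25,0,0,0,0],[1,-0.4,0.5,0,0,0,0],[1,-0.6,0.75,0,0,0,0],[1,-0.8,1,0,0,0,0],[1,-0.8,1,0,0,0,0]]' >/dev/null
python3 -m handwheel '[[1,0,0.13,0,0,0,0],[1,0,0.13,0,0,0,0],[1,0,0.13,0,0,0,0],[1,0,0.13,0,0,0,0]]' >/dev/null
cat > look.py <<'E'
from meas import *
def look(name,c):
    s=bot.get_state(); print("tcp",s["tcp_pos"])
    m=cm("wrist"); im,d=bot.capture("wrist"); save(name,im); P=cloud("wrist",d,m)
    t=top(P,c,.056,.066,.035); print("top",t)
    if t is None: return
    mk=(np.abs(P[...,2]-.0605)<.005)&(np.hypot(P[...,0]-t[0],P[...,1]-t[1])<.03); q=P[mk]
    r=np.hypot(q[:,0]-t[0],q[:,1]-t[1]); print("inner r pct",np.percentile(r,[0,1,3,10,50,99]))
    g=t[:2]; tc=s["tcp_pos"]; print("rows d:",(g-tc[:2])/.15,"dz to .209:",(.209-tc[2])/.15)
E
python3 -c "
from look import *
look('w6',(.466,-.093))"
```

```text
tcp [ 0.4427 -0.1493  0.4057]
top [   0.4639   -0.0921    0.0229    0.0593 1063.        0.4642   -0.0915]
inner r pct [0.0117 0.012  0.0123 0.0132 0.0181 0.0227]
rows d: [0.1416 0.3813] dz to .209: -1.31129695600991
```

Top circle radius is 22.9 mm and bore radius about 12 mm, so it probably fits. Grasping A.

```bash
python3 -m handwheel '[[1,0.14,0.38,0,0,0,0],[1,0.14,0.38,-0.2,0,0,0],[1,0.14,0.38,-0.5,0,0,0],[1,0.14,0.38,-0.8,0,0,0],[1,0.14,0.38,-0.9,0,0,0]]' 
python3 -m handwheel '[[1,0,0,0,0,0,0],[1,0,0,-0.15,0,0,0],[1,0,0,-0.3,0,0,0],[1,0,0,-0.41,0,0,0],[1,0,0,-0.41,0,0,0]]'
python3 -m handwheel '[[-1,0,0,0,0,0,0],[-1,0,0,0,0,0,0],[-1,0,0,0,0,0,0],[-1,0,0,0,0,0,0],[-1,0,0,0,0,0,0]]'
python3 -m handwheel '[[-1,0,0,0,0,0,0],[-1,0,0,0,0,0,0],[-1,0,0,0,0,0,0]]'
```

```text
clock: 23.35
tcp_pos: [0.4625, -0.0913, 0.2669]
tcp_rot: [-0.003, 0.838, 0.546, -0.002]
force: [-0.5, 0.0, -1.2]
gripper_width: 0.087
grasp_force: 0.0
clock: 23.85
tcp_pos: [0.4637, -0.0918, 0.2084]
tcp_rot: [-0.0, 0.838, 0.546, -0.0]
force: [-0.4, 0.5, 0.3]
gripper_width: 0.0871
grasp_force: 0.0
clock: 24.35
tcp_pos: [0.4634, -0.0912, 0.2095]
tcp_rot: [0.0, 0.838, 0.546, 0.0]
force: [-1.2, 0.3, -0.0]
gripper_width: 0.0548
grasp_force: 0.0
clock: 24.65
tcp_pos: [0.4634, -0.0912, 0.2092]
tcp_rot: [0.0, 0.838, 0.546, 0.0]
force: [-0.9, 0.5, 3.5]
gripper_width: 0.0447
grasp_force: 29.9
```

```bash
python3 -m handwheel '[[-1,0,0,0.2,0,0,0],[-1,0,0,0.5,0,0,0],[-1,0,0,0.8,0,0,0],[-1,0,0,1,0,0,0],[-1,0,0,1,0,0,0]]' 
python3 -m handwheel '[[-1,0.2,-0.25,0.2,0,0,0],[-1,0.4,-0.5,0.27,0,0,0],[-1,0.6,-0.75,0.27,0,0,0],[-1,0.86,-1,0.27,0,0,0],[-1,0.86,-1,0.27,0,0,0]]' 
python3 -m handwheel '[[-1,0,-0.167,0,0,0,0],[-1,0,-0.167,0,0,0,0],[-1,0,-0.167,0,0,0,0],[-1,0,-0.167,0,0,0,0],[-1,0,-0.167,0,0,0,0]]' 
python3 -c "
from h import *
s=bot.get_state();t=s['tcp_pos'];print(t,(np.array([.5922,-.2662])-t[:2])/.15,s['tcp_rot'])"
```

```text
clock: 25.15
tcp_pos: [0.4643, -0.0915, 0.3627]
tcp_rot: [0.004, 0.838, 0.546, 0.002]
force: [1.4, -0.8, -1.3]
gripper_width: 0.0444
grasp_force: 29.9
clock: 25.65
tcp_pos: [0.5951, -0.2456, 0.3974]
tcp_rot: [0.002, 0.839, 0.545, 0.0]
force: [0.1, 1.0, -1.2]
gripper_width: 0.0448
grasp_force: 29.9
clock: 26.15
tcp_pos: [0.592, -0.2651, 0.3991]
tcp_rot: [-0.001, 0.838, 0.546, -0.0]
force: [-0.3, 0.4, -1.2]
gripper_width: 0.0444
grasp_force: 29.9
[ 0.59204649 -0.26507418  0.39912188] [ 0.00102343 -0.00750546] [-7.08940027e-04  8.37562316e-01  5.46341325e-01 -1.40355561e-04]
```

```bash
python3 -m handwheel '[[-1,0,-0.008,-0.1,0,0,0],[-1,0,-0.008,-0.2,0,0,0],[-1,0,-0.008,-0.25,0,0,0],[-1,0,-0.008,-0.27,0,0,0],[-1,0,-0.008,-0.27,0,0,0]]' 
python3 -m handwheel '[[-1,0,0,-0.02,0,0,0],[-1,0,0,-0.04,0,0,0],[-1,0,0,-0.06,0,0,0],[-1,0,0,-0.07,0,0,0]]' 
python3 -m handwheel '[[-1,0,0,-0.02,0,0,0],[-1,0,0,-0.04,0,0,0],[-1,0,0,-0.06,0,0,0],[-1,0,0,-0.07,0,0,0]]'
```

```text
clock: 26.65
tcp_pos: [0.5923, -0.2671, 0.3589]
tcp_rot: [-0.0, 0.838, 0.546, -0.0]
force: [-0.6, 0.3, -1.5]
gripper_width: 0.0449
grasp_force: 29.9
clock: 27.05
tcp_pos: [0.5922, -0.2675, 0.3483]
tcp_rot: [-0.0, 0.838, 0.546, -0.0]
force: [-0.2, -0.5, -1.1]
gripper_width: 0.0447
grasp_force: 29.9
clock: 27.45
tcp_pos: [0.5923, -0.2673, 0.3375]
tcp_rot: [-0.0, 0.838, 0.546, -0.0]
force: [-0.5, 1.2, -1.0]
gripper_width: 0.0445
grasp_force: 29.9
```

```bash
python3 -m handwheel '[[-1,0,0.003,-0.05,0,0,0],[-1,0,0.003,-0.1,0,0,0],[-1,0,0.003,-0.15,0,0,0],[-1,0,0.003,-0.18,0,0,0],[-1,0,0.003,-0.18,0,0,0]]' 
python3 -m handwheel '[[-1,0,0,-0.05,0,0,0],[-1,0,0,-0.1,0,0,0],[-1,0,0,-0.15,0,0,0],[-1,0,0,-0.18,0,0,0],[-1,0,0,-0.18,0,0,0]]' 
python3 -m handwheel '[[0.6,0,0,0,0,0,0],[0.6,0,0,0,0,0,0],[0.6,0,0,0,0,0,0],[0.6,0,0,0,0,0,0],[0.6,0,0,0,0,0,0]]' 
python3 -m handwheel '[[1,0,0,0.3,0,0,0],[1,0,0,0.6,0,0,0],[1,0,0,0.82,0,0,0],[1,0,0,0.82,0,0,0],[1,0,0,0.82,0,0,0]]' 
python3 -m handwheel '[[1,-0.13,-0.3,0,0,0,0],[1,-0.13,-0.35,0,0,0,0],[1,-0.13,-0.35,0,0,0,0]]'
python3 - <<'E'
from meas import *
m=cm("wrist"); im,d=bot.capture("wrist"); save("w7",im); P=cloud("wrist",d,m)
for a,b in ((.05,.065),(.066,.08),(.08,.11),(.11,.135),(.145,.16)): print(a,top(P,(.592,-.266),a,b,.035))
im,d=bot.capture("scene"); save("scene6",im); P=cloud("scene",d)
for n,xy in dict(B=(.587,-.068),C=(.691,-.005),D=(.466,.095),purple=(.552,.1156)).items(): print(n,top(P,xy,.055,.066,.045))
print(bot.get_state()['tcp_pos'])
E
```

```text
clock: 27.95
tcp_pos: [0.5921, -0.267, 0.3098]
tcp_rot: [-0.001, 0.838, 0.546, -0.0]
force: [-0.4, 0.2, -1.6]
gripper_width: 0.0444
grasp_force: 29.9
clock: 28.45
tcp_pos: [0.5921, -0.2671, 0.2829]
tcp_rot: [-0.001, 0.838, 0.546, -0.0]
force: [-0.8, -0.3, -1.2]
gripper_width: 0.0443
grasp_force: 29.9
clock: 28.95
tcp_pos: [0.5924, -0.2671, 0.2843]
tcp_rot: [0.0, 0.838, 0.546, 0.0]
force: [-1.1, -0.2, -0.5]
gripper_width: 0.0685
grasp_force: 0.0
clock: 29.45
tcp_pos: [0.5922, -0.2669, 0.408]
tcp_rot: [0.001, 0.838, 0.546, 0.0]
force: [0.6, -0.8, -0.9]
gripper_width: 0.0864
grasp_force: 0.0
clock: 29.75
tcp_pos: [0.572, -0.3209, 0.4048]
tcp_rot: [-0.002, 0.839, 0.545, -0.001]
force: [-0.1, 0.8, -0.5]
gripper_width: 0.0871
grasp_force: 0.0
0.05 [ 0.6015 -0.2613  0.0145  0.0573  9.      0.6016 -0.2601]
0.066 [  0.5927  -0.2677   0.0229   0.0714 964.       0.5948  -0.2654]
0.08 [ 0.5957 -0.2613  0.0084  0.0967 29.      0.5972 -0.2587]
0.11 [ 0.5952 -0.2612  0.0085  0.1244 30.      0.5972 -0.2586]
0.145 [  0.5925  -0.2661   0.0077   0.1508 272.       0.5926  -0.2656]
B [  0.5842  -0.0676   0.0254   0.0594 100.       0.5866  -0.0688]
C [  0.6903  -0.0053   0.0239   0.0593 107.       0.6903  -0.0051]
D [ 0.4642  0.0932  0.0262  0.059  99.      0.4654  0.0938]
purple [  0.5513   0.1197   0.0273   0.0597 111.       0.5515   0.1173]
[ 0.5726 -0.319   0.4053]
```

A is seated (top at 0.0714 around the pin). Now B.

```bash
python3 -m handwheel '[[1,0,0.3,0,0,0,0],[1,-0.05,0.6,0,0,0,0],[1,-0.08,0.9,0,0,0,0],[1,-0.08,1,0,0,0,0],[1,-0.08,1,0,0,0,0]]' >/dev/null
python3 -m handwheel '[[1,0,0.29,0,0,0,0],[1,0,0.29,0,0,0,0],[1,0,0.29,0,0,0,0],[1,0,0.29,0,0,0,0]]' >/dev/null
python3 -c "
from look import *
look('w8',(.583,-.069))"
```

```text
tcp [ 0.5613 -0.1274  0.407 ]
top [   0.583    -0.0706    0.0229    0.0594 1226.        0.5832   -0.0703]
inner r pct [0.0089 0.0092 0.0095 0.011  0.0173 0.0227]
rows d: [0.1446 0.3783] dz to .209: -1.3198610805567088
```

Bore radius reads about 9 mm here, so it is likely tight. I'll still try it on the pin.

```bash
python3 -m handwheel '[[1,0.145,0.38,0,0,0,0],[1,0.145,0.38,-0.2,0,0,0],[1,0.145,0.38,-0.5,0,0,0],[1,0.145,0.38,-0.8,0,0,0],[1,0.145,0.38,-0.9,0,0,0]]' >/dev/null
python3 -m handwheel '[[1,0,0,0,0,0,0],[1,0,0,-0.15,0,0,0],[1,0,0,-0.3,0,0,0],[1,0,0,-0.42,0,0,0],[1,0,0,-0.42,0,0,0]]'
python3 -m handwheel '[[-1,0,0,0,0,0,0],[-1,0,0,0,0,0,0],[-1,0,0,0,0,0,0],[-1,0,0,0,0,0,0],[-1,0,0,0,0,0,0]]' >/dev/null
python3 -m handwheel '[[-1,0,0,0,0,0,0],[-1,0,0,0,0,0,0],[-1,0,0,0,0,0,0]]'
python3 -m handwheel '[[-1,0,0,0.2,0,0,0],[-1,0,0,0.5,0,0,0],[-1,0,0,0.8,0,0,0],[-1,0,0,1,0,0,0],[-1,0,0,1,0,0,0]]' >/dev/null
python3 -m handwheel '[[-1,0.02,-0.25,0.2,0,0,0],[-1,0.04,-0.5,0.27,0,0,0],[-1,0.06,-0.75,0.27,0,0,0],[-1,0.06,-1,0.27,0,0,0],[-1,0.06,-1,0.27,0,0,0]]' >/dev/null
python3 -m handwheel '[[-1,0,-0.15,0,0,0,0],[-1,0,-0.304,0,0,0,0],[-1,0,-0.304,0,0,0,0],[-1,0,-0.304,0,0,0,0],[-1,0,-0.304,0,0,0,0]]' 
python3 -c "
from h import *
s=bot.get_state();t=s['tcp_pos'];print(t,(np.array([.5922,-.2662])-t[:2])/.15)"
```

```text
clock: 31.8
tcp_pos: [0.5826, -0.0699, 0.2082]
tcp_rot: [-0.001, 0.838, 0.545, -0.001]
force: [-0.6, -0.6, -0.5]
gripper_width: 0.0871
grasp_force: 0.0
clock: 32.6
tcp_pos: [0.5826, -0.069, 0.2093]
tcp_rot: [0.0, 0.838, 0.546, 0.0]
force: [-0.3, -0.7, 2.5]
gripper_width: 0.0453
grasp_force: 30.0
clock: 34.1
tcp_pos: [0.5913, -0.2633, 0.3984]
tcp_rot: [-0.001, 0.838, 0.546, -0.0]
force: [-0.6, 0.6, -0.5]
gripper_width: 0.045
grasp_force: 30.0
[ 0.59132    -0.26328354  0.39837518] [ 0.00586667 -0.01944304]
```

```bash
python3 -m handwheel '[[-1,0.009,-0.011,-0.1,0,0,0],[-1,0.009,-0.011,-0.2,0,0,0],[-1,0.009,-0.011,-0.25,0,0,0],[-1,0.009,-0.011,-0.265,0,0,0],[-1,0.009,-0.011,-0.265,0,0,0]]' 
python3 -m handwheel '[[-1,0,0,-0.02,0,0,0],[-1,0,0,-0.04,0,0,0],[-1,0,0,-0.06,0,0,0],[-1,0,0,-0.07,0,0,0]]' 
python3 -m handwheel '[[-1,0,0,-0.02,0,0,0],[-1,0,0,-0.03,0,0,0]]'
```

```text
clock: 34.6
tcp_pos: [0.593, -0.2659, 0.3591]
tcp_rot: [-0.0, 0.838, 0.546, -0.0]
force: [0.4, -0.1, -1.0]
gripper_width: 0.0451
grasp_force: 30.0
clock: 35.0
tcp_pos: [0.5926, -0.2657, 0.3498]
tcp_rot: [-0.001, 0.838, 0.546, 0.0]
force: [-2.6, 4.0, 9.2]
gripper_width: 0.045
grasp_force: 30.0
clock: 35.2
tcp_pos: [0.5926, -0.2657, 0.3491]
tcp_rot: [-0.0, 0.838, 0.546, -0.0]
force: [-7.7, 5.0, 24.3]
gripper_width: 0.0448
grasp_force: 30.1
```

The tight one is blocked at about 0.14 with 24 N, so it is confirmed. I take it to the bowl.

```bash
python3 -m handwheel '[[-1,0,0,0.1,0,0,0],[-1,0,0,0.25,0,0,0],[-1,0,0,0.38,0,0,0],[-1,0,0,0.38,0,0,0]]' >/dev/null
python3 -m handwheel '[[-1,0,0.3,0,0,0,0],[-1,0,0.6,0,0,0,0],[-1,0,0.9,0,0,0,0],[-1,0,1,0,0,0,0],[-1,0,1,0,0,0,0]]' >/dev/null
python3 -m handwheel '[[-1,0,0.3,0,0,0,0],[-1,0,0.6,0,0,0,0],[-1,0,0.9,0,0,0,0],[-1,0,1,0,0,0,0],[-1,0,1,0,0,0,0]]' >/dev/null
python3 -m handwheel '[[-1,0,0.3,0,0,0,0],[-1,0,0.6,0,0,0,0],[-1,0,0.9,0,0,0,0],[-1,0,1,0,0,0,0],[-1,0,1,0,0,0,0]]' >/dev/null
python3 -m handwheel '[[-1,0.05,0.3,0,0,0,0],[-1,0.1,0.6,0,0,0,0],[-1,0.1,0.71,0,0,0,0],[-1,0.1,0.71,0,0,0,0],[-1,0.1,0.71,0,0,0,0]]'
python3 -c "
from beads import *
beads(); t=bot.get_state()['tcp_pos']; print(t,(np.array([.608,.291,.229])-t)/.15)"
```

```text
clock: 37.6
tcp_pos: [0.6084, 0.288, 0.4012]
tcp_rot: [0.001, 0.838, 0.545, -0.001]
force: [0.1, -0.7, -1.2]
gripper_width: 0.0451
grasp_force: 30.0
scene o [[-0.017, -0.063], [-0.067, 0.015], [-0.03, 0.065]]
scene g [[-0.048, -0.046], [0.015, -0.063]]
side o [[-0.021, -0.067], [0.037, 0.058]]
side g [[0.014, -0.068], [0.068, -0.015], [-0.051, -0.048]]
[0.6083 0.2878 0.4016] [-0.0021  0.0216 -1.1505]
```

```bash
python3 -m handwheel '[[-1,0,0.01,-0.25,0,0,0],[-1,0,0.01,-0.5,0,0,0],[-1,0,0.01,-0.7,0,0,0],[-1,0,0.01,-0.8,0,0,0],[-1,0,0.01,-0.8,0,0,0]]' 
python3 -m handwheel '[[-1,0,0,-0.1,0,0,0],[-1,0,0,-0.2,0,0,0],[-1,0,0,-0.3,0,0,0],[-1,0,0,-0.37,0,0,0],[-1,0,0,-0.37,0,0,0]]'
python3 -m handwheel '[[0.5,0,0,0,0,0,0],[0.5,0,0,0,0,0,0],[0.5,0,0,0,0,0,0],[0.5,0,0,0,0,0,0],[0.5,0,0,0,0,0,0]]' 
python3 -m handwheel '[[0.5,0,0,0.3,0,0,0],[0.5,0,0,0.6,0,0,0],[0.5,0,0,0.9,0,0,0],[1,0,0,1,0,0,0],[1,0,0,1,0,0,0]]'
python3 -m handwheel '[[1,-0.2,-0.2,0.1,0,0,0],[1,-0.4,-0.5,0.2,0,0,0],[1,-0.6,-0.8,0.2,0,0,0],[1,-0.8,-1,0.2,0,0,0],[1,-0.8,-1,0.2,0,0,0]]'
python3 - <<'E'
from beads import *
beads()
im,d=bot.capture("side"); save("side6",im); P=cloud("side",d)
print(top(P,(.608,.291),.05,.08,.035))
t=bot.get_state()['tcp_pos']; print(t)
for n,xy in dict(C=(.686,-.0065),D=(.461,.093),purple=(.548,.1155)).items(): print(n,top(P,xy,.055,.066,.045))
cv2.imwrite("pics/c6.png",cv2.resize(cv2.imread("pics/side6.png")[130:320,100:330],(690,570)))
E
```

```text
clock: 38.2
tcp_pos: [0.6075, 0.2902, 0.2794]
tcp_rot: [-0.001, 0.838, 0.545, -0.003]
force: [-0.1, -0.6, -1.0]
gripper_width: 0.0452
grasp_force: 30.0
clock: 38.7
tcp_pos: [0.607, 0.2916, 0.224]
tcp_rot: [-0.001, 0.838, 0.546, -0.002]
force: [-1.1, 0.2, -1.2]
gripper_width: 0.045
grasp_force: 30.0
clock: 39.2
tcp_pos: [0.608, 0.2918, 0.2268]
tcp_rot: [0.0, 0.838, 0.546, 0.0]
force: [-0.4, -0.3, 0.2]
gripper_width: 0.0647
grasp_force: 0.0
clock: 39.7
tcp_pos: [0.6085, 0.292, 0.38]
tcp_rot: [0.001, 0.838, 0.546, 0.004]
force: [-0.0, -0.2, 0.2]
gripper_width: 0.0745
grasp_force: 0.0
clock: 40.2
tcp_pos: [0.4821, 0.1389, 0.4032]
tcp_rot: [-0.003, 0.839, 0.545, -0.006]
force: [-0.3, 0.2, 0.7]
gripper_width: 0.0868
grasp_force: 0.0
scene o [[-0.017, -0.064], [-0.069, 0.015], [-0.03, 0.065]]
scene g [[-0.048, -0.045], [0.014, -0.063]]
side o [[-0.021, -0.067], [0.037, 0.058]]
side g [[0.014, -0.067], [0.068, -0.015], [-0.05, -0.049]]
[  0.6072   0.2896   0.0242   0.0661 387.       0.6045   0.2912]
[0.488  0.1416 0.4052]
C [  0.686   -0.0076   0.024    0.0611 170.       0.6848  -0.0057]
D [  0.4603   0.0917   0.0241   0.0611 252.       0.4602   0.0937]
purple [  0.5479   0.1151   0.0241   0.0611 243.       0.5465   0.1161]
```

View pics/c6.png

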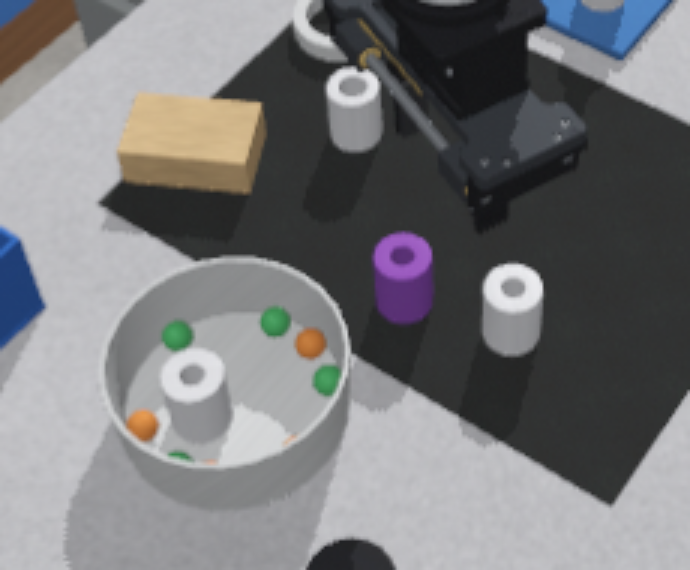

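The bushing stands in the bowl at (195,390) with all beads in. Still on the table are D at (512,305) and C at (355,108); the purple at (403,275) stays. Now D.

```bash
python3 -m handwheel '[[1,-0.1,-0.3,0,0,0,0],[1,-0.33,-0.6,0,0,0,0],[1,-0.33,-0.69,0,0,0,0],[1,-0.33,-0.69,0,0,0,0],[1,-0.33,-0.69,0,0,0,0]]' >/dev/null
python3 -c "
from look import *
look('w9',(.4625,.0935))"
```

```text
tcp [0.4398 0.0385 0.4061]
top [   0.4619    0.093     0.023     0.0594 1218.        0.4621    0.0934]
inner r pct [0.0088 0.0092 0.0096 0.011  0.0172 0.0227]
rows d: [0.1475 0.3628] dz to .209: -1.3136823964374307
```

Bore radius is about 9 mm, so probably tight. I try it on the pin as well.

```bash
python3 -m handwheel '[[1,0.147,0.363,0,0,0,0],[1,0.147,0.363,-0.2,0,0,0],[1,0.147,0.363,-0.5,0,0,0],[1,0.147,0.363,-0.8,0,0,0],[1,0.147,0.363,-0.9,0,0,0]]' >/dev/null
python3 -m handwheel '[[1,0,0,0,0,0,0],[1,0,0,-0.15,0,0,0],[1,0,0,-0.3,0,0,0],[1,0,0,-0.41,0,0,0],[1,0,0,-0.41,0,0,0]]'
python3 -m handwheel '[[-1,0,0,0,0,0,0],[-1,0,0,0,0,0,0],[-1,0,0,0,0,0,0],[-1,0,0,0,0,0,0],[-1,0,0,0,0,0,0]]' >/dev/null
python3 -m handwheel '[[-1,0,0,0,0,0,0],[-1,0,0,0,0,0,0],[-1,0,0,0,0,0,0]]'
python3 -m handwheel '[[-1,0,0,0.2,0,0,0],[-1,0,0,0.5,0,0,0],[-1,0,0,0.8,0,0,0],[-1,0,0,1,0,0,0],[-1,0,0,1,0,0,0]]' >/dev/null
python3 -m handwheel '[[-1,0.1,-0.25,0.2,0,0,0],[-1,0.2,-0.5,0.27,0,0,0],[-1,0.3,-0.75,0.27,0,0,0],[-1,0.4,-1,0.27,0,0,0],[-1,0.4,-1,0.27,0,0,0]]' >/dev/null
python3 -m handwheel '[[-1,0.1,-0.25,0,0,0,0],[-1,0.2,-0.5,0,0,0,0],[-1,0.3,-0.75,0,0,0,0],[-1,0.4,-1,0,0,0,0],[-1,0.4,-1,0,0,0,0]]' >/dev/null
python3 -m handwheel '[[-1,0.07,-0.2,0,0,0,0],[-1,0.07,-0.395,0,0,0,0],[-1,0.07,-0.395,0,0,0,0],[-1,0.07,-0.395,0,0,0,0],[-1,0.07,-0.395,0,0,0,0]]' 
python3 -c "
from h import *
s=bot.get_state();t=s['tcp_pos'];print(t,(np.array([.5922,-.2662])-t[:2])/.15)"
```

```text
clock: 41.9
tcp_pos: [0.4611, 0.0935, 0.209]
tcp_rot: [-0.0, 0.837, 0.546, -0.0]
force: [0.2, 0.1, 0.6]
gripper_width: 0.0867
grasp_force: 0.0
clock: 42.7
tcp_pos: [0.4605, 0.0926, 0.21]
tcp_rot: [0.0, 0.838, 0.546, 0.0]
force: [0.2, 0.4, 4.2]
gripper_width: 0.0454
grasp_force: 30.0
clock: 44.7
tcp_pos: [0.5905, -0.265, 0.3989]
tcp_rot: [-0.002, 0.838, 0.546, -0.0]
force: [0.0, 0.3, -0.7]
gripper_width: 0.0455
grasp_force: 30.0
[ 0.5905246  -0.26501799  0.39894831] [ 0.01116931 -0.00788009]
```

```bash
python3 -m handwheel '[[-1,0.009,-0.013,-0.1,0,0,0],[-1,0.009,-0.013,-0.2,0,0,0],[-1,0.009,-0.013,-0.25,0,0,0],[-1,0.009,-0.013,-0.265,0,0,0],[-1,0.009,-0.013,-0.265,0,0,0]]' 
python3 -m handwheel '[[-1,0,0,-0.02,0,0,0],[-1,0,0,-0.04,0,0,0],[-1,0,0,-0.06,0,0,0],[-1,0,0,-0.07,0,0,0]]' 
python3 -m handwheel '[[-1,0,0,-0.02,0,0,0],[-1,0,0,-0.03,0,0,0]]'
```

```text
clock: 45.2
tcp_pos: [0.5923, -0.2681, 0.3599]
tcp_rot: [-0.001, 0.838, 0.546, -0.0]
force: [0.3, -0.4, -1.6]
gripper_width: 0.0453
grasp_force: 30.0
clock: 45.6
tcp_pos: [0.5919, -0.2679, 0.3506]
tcp_rot: [-0.001, 0.838, 0.546, -0.0]
force: [-3.7, 3.8, 10.0]
gripper_width: 0.0458
grasp_force: 30.0
clock: 45.8
tcp_pos: [0.5918, -0.2678, 0.3499]
tcp_rot: [-0.001, 0.838, 0.546, -0.0]
force: [-8.0, 5.7, 27.2]
gripper_width: 0.0458
grasp_force: 30.0
```

```bash
python3 -m handwheel '[[-1,0,0,0.1,0,0,0],[-1,0,0,0.25,0,0,0],[-1,0,0,0.38,0,0,0],[-1,0,0,0.38,0,0,0]]' >/dev/null
python3 -m handwheel '[[-1,0,0.3,0,0,0,0],[-1,0,0.6,0,0,0,0],[-1,0,0.9,0,0,0,0],[-1,0,1,0,0,0,0],[-1,0,1,0,0,0,0]]' >/dev/null
python3 -m handwheel '[[-1,0,0.3,0,0,0,0],[-1,0,0.6,0,0,0,0],[-1,0,0.9,0,0,0,0],[-1,0,1,0,0,0,0],[-1,0,1,0,0,0,0]]' >/dev/null
python3 -m handwheel '[[-1,0,0.3,0,0,0,0],[-1,0,0.6,0,0,0,0],[-1,0,0.9,0,0,0,0],[-1,0,1,0,0,0,0],[-1,0,1,0,0,0,0]]' >/dev/null
python3 -m handwheel '[[-1,-0.04,0.2,0,0,0,0],[-1,-0.04,0.37,0,0,0,0],[-1,-0.04,0.37,0,0,0,0],[-1,-0.04,0.37,0,0,0,0],[-1,-0.04,0.37,0,0,0,0]]'
python3 -c "
from beads import *
beads(); t=bot.get_state()['tcp_pos']; print(t,(np.array([.585,.238,.228])-t)/.15)"
```

```text
clock: 48.2
tcp_pos: [0.587, 0.2347, 0.4023]
tcp_rot: [0.0, 0.838, 0.545, -0.0]
force: [0.8, -0.6, -1.0]
gripper_width: 0.0454
grasp_force: 30.0
scene o [[-0.017, -0.064], [-0.069, 0.015], [-0.03, 0.065]]
scene g [[-0.048, -0.045], [0.014, -0.063]]
side o [[-0.021, -0.067], [0.037, 0.058]]
side g [[0.014, -0.067], [0.068, -0.015], [-0.05, -0.048]]
[0.5868 0.2352 0.4024] [-0.0121  0.019  -1.1628]
```

```bash
python3 -m handwheel '[[-1,-0.01,0.02,-0.25,0,0,0],[-1,-0.01,0.02,-0.5,0,0,0],[-1,-0.01,0.02,-0.7,0,0,0],[-1,-0.01,0.02,-0.8,0,0,0],[-1,-0.01,0.02,-0.8,0,0,0]]' 
python3 -m handwheel '[[-1,0,0,-0.1,0,0,0],[-1,0,0,-0.2,0,0,0],[-1,0,0,-0.3,0,0,0],[-1,0,0,-0.36,0,0,0],[-1,0,0,-0.36,0,0,0]]'
python3 -m handwheel '[[0.5,0,0,0,0,0,0],[0.5,0,0,0,0,0,0],[0.5,0,0,0,0,0,0],[0.5,0,0,0,0,0,0],[0.5,0,0,0,0,0,0]]' 
python3 -m handwheel '[[0.5,0,0,0.3,0,0,0],[0.5,0,0,0.6,0,0,0],[0.5,0,0,0.9,0,0,0],[1,0,0,1,0,0,0],[1,0,0,1,0,0,0]]'
python3 -m handwheel '[[1,0.2,-0.3,0.1,0,0,0],[1,0.3,-0.6,0.17,0,0,0],[1,0.4,-0.9,0.17,0,0,0],[1,0.5,-1,0.17,0,0,0],[1,0.5,-1,0.17,0,0,0]]' 
python3 -m handwheel '[[1,0,-0.3,0,0,0,0],[1,0,-0.6,0,0,0,0],[1,0,-0.95,0,0,0,0],[1,0,-0.95,0,0,0,0],[1,0,-0.95,0,0,0,0]]'
python3 - <<'E'
from look import *
from beads import beads
look("w10",(.688,-.005))
beads()
im,d=bot.capture("side"); save("side7",im); P=cloud("side",d)
print(top(P,(.608,.291),.05,.08,.035),top(P,(.585,.238),.05,.08,.035))
cv2.imwrite("pics/c7.png",cv2.resize(cv2.imread("pics/side7.png")[60:320,100:420],(640,520)))
E
```

```text
clock: 48.8
tcp_pos: [0.5843, 0.2391, 0.2803]
tcp_rot: [-0.001, 0.838, 0.546, -0.002]
force: [-0.7, 1.0, -1.1]
gripper_width: 0.046
grasp_force: 30.0
clock: 49.3
tcp_pos: [0.5841, 0.2399, 0.2267]
tcp_rot: [-0.001, 0.838, 0.546, -0.002]
force: [-0.0, 0.8, -0.7]
gripper_width: 0.0455
grasp_force: 30.0
clock: 49.8
tcp_pos: [0.5849, 0.24, 0.229]
tcp_rot: [0.0, 0.838, 0.546, 0.0]
force: [-0.0, 0.3, 0.4]
gripper_width: 0.0649
grasp_force: 0.0
clock: 50.3
tcp_pos: [0.5855, 0.2402, 0.3824]
tcp_rot: [0.001, 0.838, 0.546, 0.004]
force: [0.3, -0.3, -0.8]
gripper_width: 0.0741
grasp_force: 0.0
clock: 50.8
tcp_pos: [0.6612, 0.0864, 0.4019]
tcp_rot: [-0.0, 0.839, 0.544, -0.001]
force: [-0.9, -0.4, 1.1]
gripper_width: 0.0868
grasp_force: 0.0
clock: 51.3
tcp_pos: [0.6591, -0.0529, 0.4024]
tcp_rot: [-0.002, 0.838, 0.545, -0.001]
force: [-0.0, 0.7, -0.6]
gripper_width: 0.0867
grasp_force: 0.0
tcp [ 0.6591 -0.0529  0.4024]
top [   0.6876   -0.0067    0.0229    0.0594 1063.        0.6877   -0.0063]
inner r pct [0.0117 0.012  0.0122 0.0132 0.0181 0.0228]
rows d: [0.1895 0.3078] dz to .209: -1.2890237616885227
scene o [[-0.017, -0.064], [-0.068, 0.015], [-0.03, 0.065]]
scene g [[0.015, -0.062]]
side o [[-0.021, -0.067], [0.037, 0.058]]
side g [[0.016, -0.075], [0.068, -0.015], [-0.051, -0.048]]
[  0.6034   0.2854   0.0281   0.0661 389.       0.6045   0.2908] [  0.587    0.2446   0.028    0.0665 358.       0.5828   0.2415]
```

View pics/c7.png

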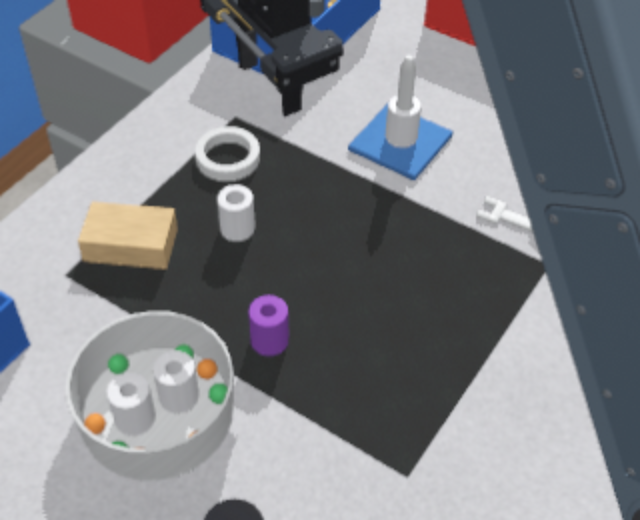

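Both tight bushings stand in the bowl at (130,400) and (176,382), with the beads inside. The fitting bushing on the pin is at (403,120), and C at (236,212) remains. C's bore radius is 12 mm.

```bash
python3 -m handwheel '[[1,0.19,0.308,0,0,0,0],[1,0.19,0.308,-0.2,0,0,0],[1,0.19,0.308,-0.5,0,0,0],[1,0.19,0.308,-0.8,0,0,0],[1,0.19,0.308,-0.9,0,0,0]]' >/dev/null
python3 -m handwheel '[[1,0,0,0,0,0,0],[1,0,0,0,0,0,0]]'
python3 -c "
from h import *
t=bot.get_state()['tcp_pos'];print(t,(np.array([.6876,-.0067,.209])-t)/.15)"
```

```text
clock: 52.2
tcp_pos: [0.6892, -0.0058, 0.2705]
tcp_rot: [0.001, 0.838, 0.546, 0.001]
force: [-0.5, -0.4, 0.6]
gripper_width: 0.0869
grasp_force: 0.0
[ 0.68917132 -0.00575544  0.27052723] [-0.01047545 -0.00629708 -0.41018151]
```

```bash
python3 -m handwheel '[[1,-0.01,-0.006,0,0,0,0],[1,-0.01,-0.006,-0.15,0,0,0],[1,-0.01,-0.006,-0.3,0,0,0],[1,-0.01,-0.006,-0.41,0,0,0],[1,-0.01,-0.006,-0.41,0,0,0]]' >/dev/null
python3 -m handwheel '[[-1,0,0,0,0,0,0],[-1,0,0,0,0,0,0],[-1,0,0,0,0,0,0],[-1,0,0,0,0,0,0],[-1,0,0,0,0,0,0]]' >/dev/null
python3 -m handwheel '[[-1,0,0,0,0,0,0],[-1,0,0,0,0,0,0],[-1,0,0,0,0,0,0]]'
python3 -m handwheel '[[-1,0,0,0.2,0,0,0],[-1,0,0,0.5,0,0,0],[-1,0,0,0.8,0,0,0],[-1,0,0,1,0,0,0],[-1,0,0,1,0,0,0]]' >/dev/null
python3 -m handwheel '[[-1,-0.1,-0.25,0.2,0,0,0],[-1,-0.2,-0.5,0.27,0,0,0],[-1,-0.3,-0.75,0.27,0,0,0],[-1,-0.4,-1,0.27,0,0,0],[-1,-0.4,-1,0.27,0,0,0]]' >/dev/null
python3 -m handwheel '[[-1,-0.1,-0.25,0,0,0,0],[-1,-0.236,-0.5,0,0,0,0],[-1,-0.236,-0.73,0,0,0,0],[-1,-0.236,-0.73,0,0,0,0],[-1,-0.236,-0.73,0,0,0,0]]' >/dev/null
python3 -m handwheel '[[-1,0,0,0,0,0,0],[-1,0,0,0,0,0,0]]'
python3 -c "
from h import *
s=bot.get_state();t=s['tcp_pos'];print(t,(np.array([.5922,-.2662])-t[:2])/.15)"
```

```text
clock: 53.5
tcp_pos: [0.6868, -0.0072, 0.2077]
tcp_rot: [0.0, 0.838, 0.546, 0.0]
force: [0.5, 0.5, 1.6]
gripper_width: 0.045
grasp_force: 30.0
clock: 55.2
tcp_pos: [0.5916, -0.2651, 0.3973]
tcp_rot: [-0.001, 0.837, 0.547, -0.0]
force: [0.5, 1.3, -1.4]
gripper_width: 0.0453
grasp_force: 30.0
[ 0.59164704 -0.26514825  0.39727624] [ 0.00368642 -0.00701167]
```

```bash
python3 -m handwheel '[[-1,0.002,-0.01,-0.1,0,0,0],[-1,0.002,-0.01,-0.2,0,0,0],[-1,0.002,-0.01,-0.25,0,0,0],[-1,0.002,-0.01,-0.26,0,0,0],[-1,0.002,-0.01,-0.26,0,0,0]]' |grep -E "pos|force:"
python3 -m handwheel '[[-1,0,0,-0.02,0,0,0],[-1,0,0,-0.04,0,0,0],[-1,0,0,-0.06,0,0,0],[-1,0,0,-0.07,0,0,0]]' |grep -E "pos|force:"
python3 -m handwheel '[[-1,0,0,-0.02,0,0,0],[-1,0,0,-0.04,0,0,0],[-1,0,0,-0.06,0,0,0],[-1,0,0,-0.07,0,0,0]]' |grep -E "pos|force:"
```

```text
tcp_pos: [0.5918, -0.268, 0.3585]
force: [-0.1, -0.4, -0.2]
grasp_force: 30.0
tcp_pos: [0.5916, -0.2682, 0.3483]
force: [-0.5, 0.1, -1.5]
grasp_force: 30.0
tcp_pos: [0.5916, -0.2682, 0.3375]
force: [-0.4, -0.0, -0.5]
grasp_force: 30.0
```

```bash
python3 -m handwheel '[[-1,0,0.005,-0.05,0,0,0],[-1,0,0.005,-0.1,0,0,0],[-1,0,0.005,-0.15,0,0,0],[-1,0,0.005,-0.2,0,0,0],[-1,0,0.005,-0.2,0,0,0]]' |grep -E "pos|force:"
python3 -m handwheel '[[-1,0,0,-0.05,0,0,0],[-1,0,0,-0.1,0,0,0],[-1,0,0,-0.13,0,0,0],[-1,0,0,-0.13,0,0,0]]' |grep -E "pos|force:"
python3 -m handwheel '[[0.6,0,0,0,0,0,0],[0.6,0,0,0,0,0,0],[0.6,0,0,0,0,0,0],[0.6,0,0,0,0,0,0],[0.6,0,0,0,0,0,0]]' |grep -E "pos|force:"
python3 -m handwheel '[[1,0,0,0.3,0,0,0],[1,0,0,0.6,0,0,0],[1,0,0,0.82,0,0,0],[1,0,0,0.82,0,0,0],[1,0,0,0.82,0,0,0]]' |grep -E "pos|force:"
python3 -m handwheel '[[1,-0.13,-0.3,0,0,0,0],[1,-0.13,-0.35,0,0,0,0],[1,-0.13,-0.35,0,0,0,0]]' |grep -E "pos|force:"
python3 - <<'E'
from meas import *
m=cm("wrist"); im,d=bot.capture("wrist"); save("w11",im); P=cloud("wrist",d,m)
for a,b in ((.066,.08),(.08,.12),(.12,.14),(.145,.16)): print(a,top(P,(.592,-.266),a,b,.035))
im,d=bot.capture("scene"); save("scene8",im)
im,d=bot.capture("side"); save("side8",im)
cv2.imwrite("pics/c8.png",np.hstack([cv2.resize(cv2.imread("pics/scene8.png")[80:290,60:400],(500,309)),cv2.resize(cv2.imread("pics/side8.png")[60:160,270:400],(300,309))]))
E
```

```text
tcp_pos: [0.5913, -0.2672, 0.3063]
force: [0.2, 0.2, -1.9]
grasp_force: 30.0
tcp_pos: [0.5914, -0.2673, 0.2875]
force: [-0.2, 0.3, -1.7]
grasp_force: 30.0
tcp_pos: [0.5918, -0.2675, 0.2888]
force: [-0.5, 0.3, -0.5]
grasp_force: 0.0
tcp_pos: [0.5916, -0.2674, 0.4125]
force: [-0.6, 0.7, -0.6]
grasp_force: 0.0
tcp_pos: [0.5714, -0.3214, 0.4093]
force: [0.6, -0.2, -0.4]
grasp_force: 0.0
0.066 None
0.08 [ 0.5957 -0.2621  0.0175  0.1116 52.      0.5986 -0.2657]
0.12 [   0.5924   -0.2671    0.023     0.1313 1799.        0.5928   -0.2664]
0.145 [  0.5923  -0.2662   0.0075   0.1507 261.       0.5925  -0.2658]
```

View pics/c8.png

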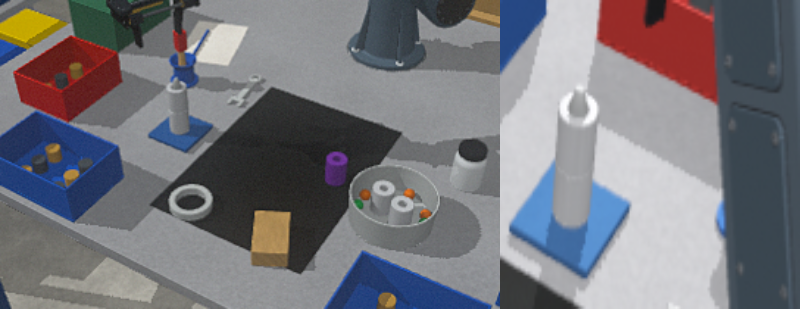

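The crop shows both fitting bushings stacked on the pin at (177,108), top at 0.131, fully down. Two tight ones are in the bowl at (384,195) and (402,207), the rod is upright at (181,55), and the bystanders are in place. I hand in.

```bash
python3 -m handwheel '[[1,0,0,0.2,0,0,0],[1,0,0,0.3,0,0,0],[1,0,0,0.3,0,0,0],[1,0,0,0.3,0,0,0],[1,0,0,0.3,0,0,0]]' | head -2
python3 -c "
from station import bot
print(bot.finish_job())"
```

```text
clock: 59.35
tcp_pos: [0.5721, -0.3191, 0.455]
the job is handed in; nothing more can be done
None
```

The job is handed in, with no verdict returned: the beads were stirred 3¼ turns counterclockwise and mixed, the rod is back in its holder, the two fitting bushings are fully down on the pin, the two tight ones stand in the bowl, and I saw no spilled beads and no bystander out of place.

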